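File a slide box in its tilt-out bin

TASK

Bring the blue slide box from the sorter rack to the grey mat and stand it there; then tip the blue-tagged tilt bin forward to its stop, take the box again and stand it on that bin's floor, let go, and push the bin back until it clicks fully home. The box holds glass slides, so set it down each time without dropping it or letting it topple, and leave the other boxes, bins and things on the bench as they are.

Things in the scene. Friction and masses are not known exactly. Their poses are not given: they have to be found in the camera images.
- box_blue: blue slide box, closed plastic case 68 (its x) x 34 (its y) x 100 mm high (z), about 140 g; origin: centre of its underside. It starts standing in a rack slot, where only its two narrow ends (34 x 100, its +x and -x sides) are free for fingers. In the bin no finger fits beside the 68 mm span: from the mat take it by its broad faces, a quarter turn round.
- box_green: green slide box of the same size in another slot of the rack; not to be disturbed. Origin: centre of its underside.
- box_yellow: yellow slide box of the same size in another slot of the rack; not to be disturbed. Origin: centre of its underside.
- rack: aluminium sorter rack, fixed: base plate 60 (its x) x 130 (its y) x 6 mm, four dividers 3 mm thick, 56 mm high above the bench, making slots at y = -41, 0 and +41 mm. Boxes stand on the plate, broad faces 2 mm from the dividers and 7 mm from the next box; their narrow ends overhang the plate by 4 mm. Origin: centre of its underside.
- mat: grey rubber bench mat, fixed, 150 (x) x 140 (y) x 3 mm, free of things, between rack and bins: the box is put down here. Origin: centre of its underside.
- unit_blue: the bin module with blue tag, blue pull and blue strip on its roof: fixed white housing 120 (its x) x 99 (y) x 153 mm high, on a grey base 45 mm high, in a row of three modules at 100 mm pitch (blue, green, yellow in any order). Its front faces its own -x, roughly to the robot; its roof ends at x = -60 mm, 25 mm before the bin's hinge. Origin: centre of its underside.
- bin_blue (a joint): tilt of the blue bin in rad: 0 shut (as it starts), grows as its top tips forward, to the module's -x, on its bottom hinge; stop at 0.70 (left alone above 0.5 it falls to the stop, below it stays). A sprung catch holds it shut: about 6 N at the pull draws it out. Pushed back along its arc it meets the catch near 0.08 and springs back there unless pushed with some 6 N past 0.04; then it snaps to 0.
- bin_blue_hinge (a point): on the blue bin's hinge axis, mid-width, at the level of its inside floor; axes turn with the bin: x front to back, y along the hinge, z up. Inside the bin: floor z = 0, front wall x = -21 mm, back wall x = +69 mm, side walls y = -44 and +44 mm. Rims: front z = 116 mm, back z = 90 mm, sides slope between. Walls 3 to 4 mm thick.
- bin_blue_in (a point): centre of the blue bin's inside floor (24 mm behind the hinge axis), axes as those of the hinge point.
- bin_blue_pull (a point): centre of the blue bin's pull, a solid block 28 (x, standing out from the front wall) x 36 (y) x 22 mm (z) at the top of the bin's front, 39 mm before and 105 mm above the hinge in the bin's axes; free on both sides and above, good for pinching across its 36 mm width from above.
- bin_green (a joint): tilt of the green-tagged bin, rad; shut (0), to be left shut.
- bin_yellow (a joint): tilt of the yellow-tagged bin, rad; shut (0), to be left shut.
- oil_bottle: amber dropper bottle, 30 mm across, 93 mm high, loose, between rack and bins at the back. Origin: centre of its underside.
- dishes: two stacked clear petri dishes, 93 mm across, 30 mm high, loose, left of the bins. Origin: centre of the underside.
- reagent: amber bottle with blue cap, 46 mm across, 110 mm high, loose, right of the rack at the back. Origin: centre of its underside.
- tip_box: yellow pipette tip box with clear lid, 122 x 86 x 56 mm, loose, right of the rack. Origin: centre of its underside.
- pipette: white pipette lying flat, 228 mm long (its x), about 30 mm thick, loose, behind the rack. Origin: under its middle.

How it is judged:
By the outcome, as a careful person would: the job done as asked, in the order asked, and still so for the second after the job is handed in, with the robot touching nothing.
It also fails if it takes over 70 s, if anything falls off the work surface, if the arm or the gripper's body presses on something with over 40 N, if the wrist force passes 120 N, or if a joint passes its speed limit or range.

ROBOT

A 6-joint arm with a two-finger parallel gripper is mounted at the origin on the work surface. World frame = base frame: x ahead of the robot, y to its left, z up, the work surface at z = 0. Lengths are in mm, angles in rad, forces in N, time in s.
With the tool pointing down it reaches from about 350 to 775 mm from the base axis. Payload 7.3 kg.
Tool frame: the origin (TCP) lies between the finger pads; the fingertips stand 22 mm ahead of it and the grasp point (between the pads) lies 3 mm ahead of it (nose_length is the distance from the TCP to the fingertips, in mm); z points along the fingers, y is the direction in which the jaws open and shut (so a half turn about z gives the same grasp; the last joint's range is limited). The gripper opens to 92 mm and grips with 3 to 60 N. Pads are 19 mm wide; open, the fingers measure 130 mm over their backs; the gripper's body (75 mm by 190 mm) begins 47 mm behind the grasp point.
Start: joints at [1.14, 0.342, 1.524, -0, 1.275, -0.146], TCP at [147.491, 503.874, 248.741] pointing down, gripper open.
Joint ranges: [-2.53, 2.53], [-0.77, 2.02], [0.04, 2.7], [-1, 4.14], [0.28, 2.66], [-3.11, 3.11]. Speed limits (rad/s): [2.57, 2.57, 3.14, 3.14, 3.14, 3.14].

INTERFACE

Orientations are given as [roll, pitch, yaw] about the fixed x, y, z axes, in that order (R = Rz(yaw) Ry(pitch) Rx(roll)).
In Python, from plant import get_obs, capture, close_job, nose_length gives the robot as it stands.
- The arm moves only by the tool step_arm, never from a script. Its argument "increments" is text: rows parted by semicolons, each of 7 numbers parted by spaces: the turn, a rotation vector about the tool's x, y, z in rad, then the shift along the tool's x, y, z in mm, then the opening, from -1 (shut) to 1 (fully open). A call has 1 to 20 rows; each row is the pose to reach, as a shift and turn from the pose commanded when the call began, along the tool's axes at that moment; what a row does not reach only later rows make up. A row lasts 1/8 s, in which the tool goes at most 62.5 mm and 10.7 degrees, less where a joint would pass 70% of its speed; a pose out of reach is approached as far as the arm can. A call with a gripper value outside its range is refused whole. The fingers move at their own pace and stop on an object; the grip force is fixed at half the most. Time passes only in rows, so rows that repeat a pose let the fingers close. It gives the time, the measured TCP pose, the force and the opening at its end, in the units of the state.
- get_obs(): the state, without advancing time (a new reading comes with each control period).
- capture(name): name is "scene" or "side" or "wrist"; returns a dict with "frame" (480x640x3 uint8, red, green, blue), "K" (3x3 intrinsics, pixels), "extrinsics" (4x4, takes a point from world to camera coordinates); the wrist camera has in their place "tool_from_camera" (4x4, takes a point from camera to tool coordinates, whose origin is the TCP and whose axes are the flange's). Camera axes: x right, y down, z forward; pixel columns grow to the right and rows downward; lengths in mm; the calibration is good to about 2 mm. A picture is of the moment at which its call begins: read the wrist's pose just before it. There is no depth.
- close_job(): hands the job in, once; it reports no verdict.
The state is a dict: "time": time; "joint_positions": joint angles; "dq": joint speeds; "tau": joint torques, N m; "tool_pos": TCP position; "tcp_rot": TCP orientation; "contact_force": force on the tool from outside, world axes, zero at the start; "moment": the same for the moment, N m; "grip_width": finger opening in mm.
Only numpy, scipy, OpenCV 4.12 (cv2) and the standard library are available. Lean on these libraries where they do the work, as an engineer would, in place of code of your own. Each camera call takes 0.05 s, during which the arm holds its last target.

## Working session

There is one attempt and no reset: what is moved stays moved. The work goes in short steps, Python scripts to look and compute and a tool call to move; the robot and the scene stay as the last step left them, time stands still between calls to the robot, and variables do not carry over. Pictures are saved under pics/ and viewed, and the job is handed in when it is done.

Besides the shell and the picture viewer there is one more tool, called after "Request:" as name(argument=value, ...) on one line, values as JSON. step_arm: Moves the arm, as the interface text tells. Its arguments: {"type":"object","properties":{"increments":{"type":"string"}},"required":["increments"]}

```bash
mkdir -p pics; ls
python3 - <<'E'
from plant import get_obs,capture,nose_length
import cv2,numpy as np
print(get_obs(),nose_length)
for n in ["scene","side","wrist"]:
    c=capture(n); cv2.imwrite(f"pics/{n}0.png",c["frame"][:,:,::-1])
    np.savez(f"pics/{n}0.npz",**c)
    print(n,c["K"].tolist(),np.round(c.get("extrinsics",c.get("tool_from_camera")),4).tolist())
E
```

```text
pics
{'time': 0.0, 'joint_positions': array([ 1.13998726e+00,  3.42736969e-01,  1.52500790e+00, -1.21551441e-05,
        1.27539447e+00, -1.45995764e-01]), 'dq': array([-1.13987259e-03,  1.32833494e-03, -1.43114227e-03,  4.71833395e-04,
        3.70506690e-04,  5.77909179e-05]), 'tau': array([-3.85188478e-04, -4.31265843e+01, -2.44214523e+01,  7.14380457e-02,
        5.60346292e-02, -1.66327150e-04]), 'tool_pos': array([147.33778431, 503.5171401 , 248.040724  ]), 'tcp_rot': array([-3.14006074e+00, -2.13508052e-04,  2.85678273e+00]), 'contact_force': array([0.43993843, 0.11259949, 0.10865974]), 'moment': array([ 0.02507746, -0.04372167,  0.0006323 ]), 'grip_width': 91.68146741823887} 22.0
scene [[570.9160034629671, 0.0, 320.8749147229559], [0.0, 570.9160034629671, 243.4157502316281], [0.0, 0.0, 1.0]] [[-0.5122, -0.8589, 0.006, 271.6612], [-0.6561, 0.3868, -0.648, 453.4617], [0.5542, -0.3358, -0.7616, 1234.8067], [0.0, 0.0, 0.0, 1.0]]
side [[488.4023456523407, 0.0, 323.0379192349943], [0.0, 488.4023456523407, 245.56383064838974], [0.0, 0.0, 1.0]] [[0.6965, -0.7176, 0.0007, -405.6129], [-0.3664, -0.3565, -0.8594, 297.4248], [0.617, 0.5983, -0.5113, 976.2314], [0.0, 0.0, 0.0, 1.0]]
wrist [[372.6119758717917, 0.0, 321.4355561438096], [0.0, 372.6119758717917, 236.0431580742861], [0.0, 0.0, 1.0]] [[-0.0006, -0.957, -0.29, 78.2119], [1.0, -0.0007, 0.0004, 0.5912], [-0.0006, -0.29, 0.957, -135.5468], [0.0, 0.0, 0.0, 1.0]]
```

View pics/scene0.png

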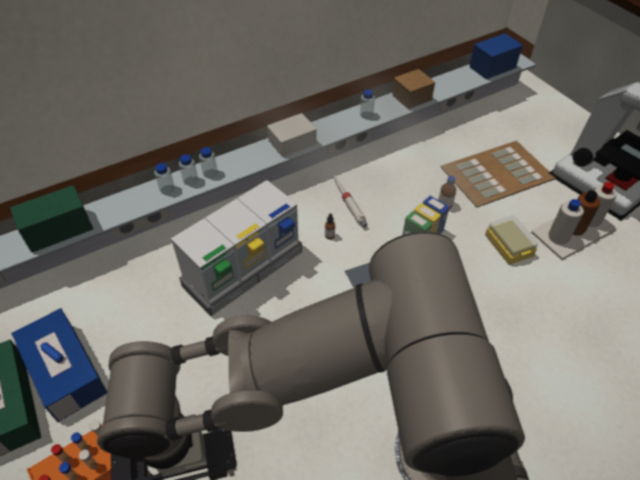

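View pics/side0.png

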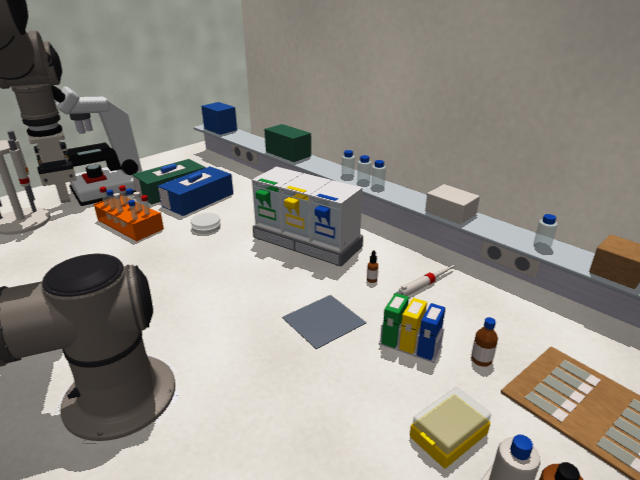

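View pics/wrist0.png

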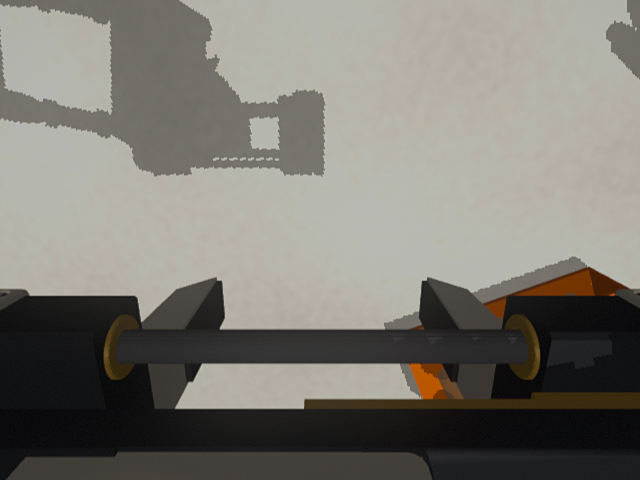

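The scene view shows the modules at about (240,240), with blue on the right, and the boxes at (428,217). The side view shows the mat at (323,320), the blue box at (430,330) and the blue bin at (322,225). I'll enlarge both.

```bash
cat > h.py <<'E'
import numpy as np,cv2
from scipy.spatial.transform import Rotation as R
def load(n): 
    d=np.load(f"pics/{n}.npz"); return d
def P(d,pose=None):
    if "extrinsics" in d: return d["K"],d["extrinsics"]
    T=np.eye(4);T[:3,:3]=R.from_euler("xyz",pose[3:]).as_matrix();T[:3,3]=pose[:3]
    return d["K"],np.linalg.inv(T@d["tool_from_camera"])
def proj(KE,p):
    K,E=KE;p=np.atleast_2d(p);c=p@E[:3,:3].T+E[:3,3];q=c@K.T;return q[:,:2]/q[:,2:]
def ray(KE,uv):
    K,E=KE;d=np.linalg.solve(K,[*uv,1.]);o=-E[:3,:3].T@E[:3,3];d=E[:3,:3].T@d;return o,d/np.linalg.norm(d)
def onz(KE,uv,z):
    o,d=ray(KE,uv);return o+d*(z-o[2])/d[2]
def tri(a,ua,b,ub):
    Pa=a[0]@a[1][:3];Pb=b[0]@b[1][:3]
    x=cv2.triangulatePoints(Pa,Pb,np.float64(ua).reshape(2,1),np.float64(ub).reshape(2,1))[:,0];return x[:3]/x[3]
def crop(name,src,x,y,w,h,s):
    f=cv2.imread(f"pics/{src}.png")[y:y+h,x:x+w]
    cv2.imwrite(f"pics/{name}.png",cv2.resize(f,None,fx=s,fy=s,interpolation=cv2.INTER_CUBIC))
E
python3 -c "
from h import *
crop('s1','side0',240,160,130,100,6)
crop('s2','side0',360,270,100,100,6)
crop('c1','scene0',165,170,150,120,5)
crop('c2','scene0',330,190,130,110,6)"
```

```text
(no output)
```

View pics/s1.png

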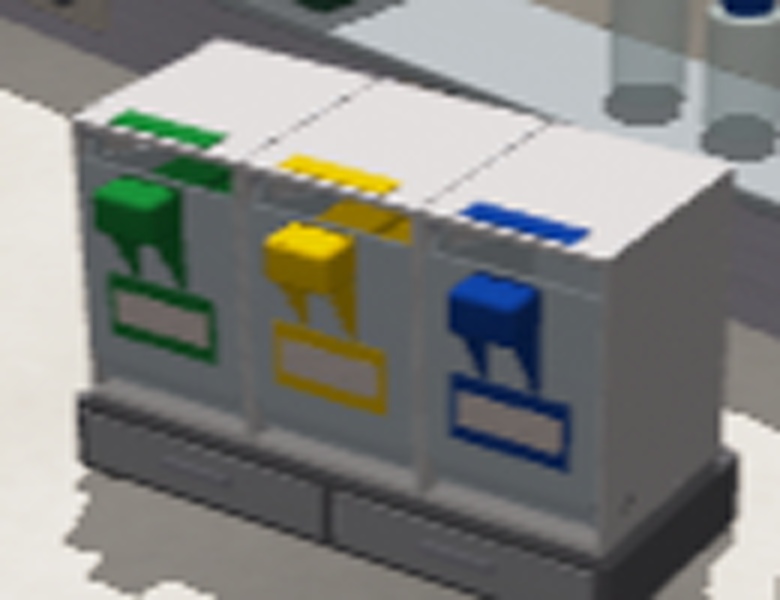

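View pics/s2.png

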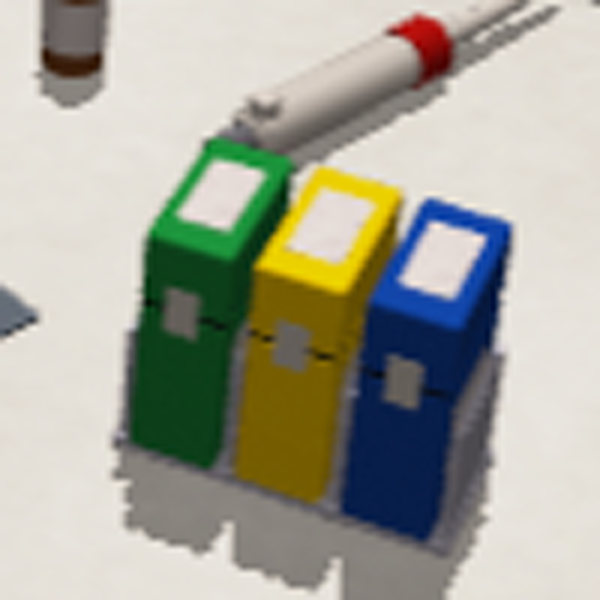

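View pics/c1.png

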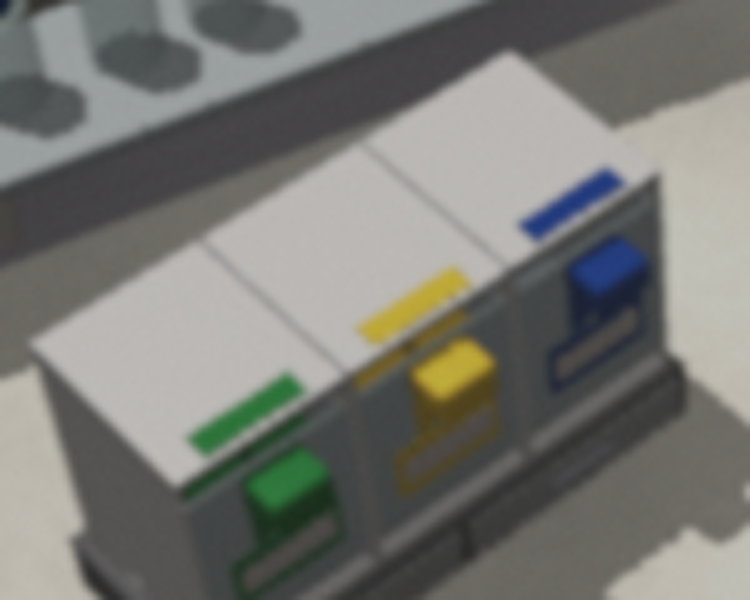

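View pics/c2.png

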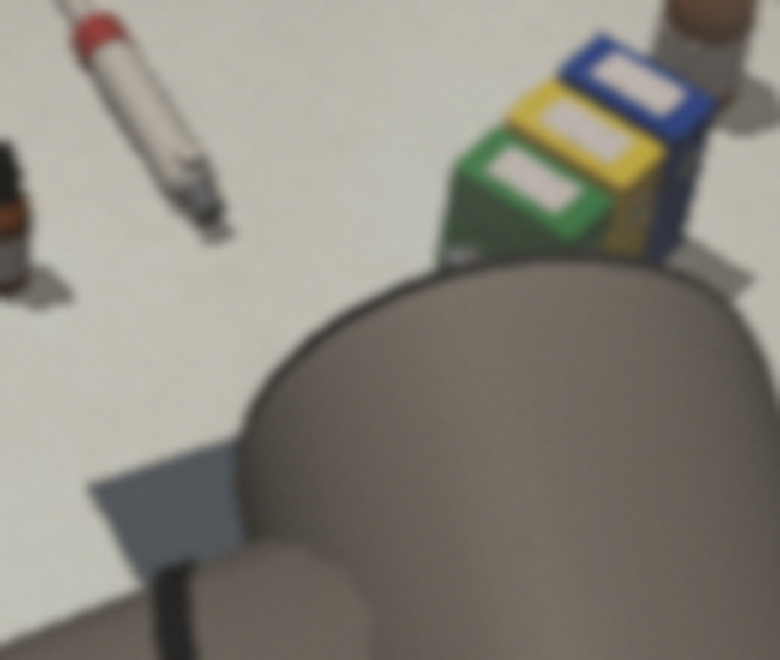

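```bash
cat > m1.py <<'E'
from h import *
S=P(load('side0'));C=P(load('scene0'))
s1=lambda u,v:((u+.5)/6-.5+240,(v+.5)/6-.5+160)
s2=lambda u,v:((u+.5)/6-.5+360,(v+.5)/6-.5+270)
c1=lambda u,v:((u+.5)/5-.5+165,(v+.5)/5-.5+170)
c2=lambda u,v:((u+.5)/6-.5+330,(v+.5)/6-.5+190)
np.set_printoptions(precision=1,suppress=True)
print("blue top")
b=[(s2(432,200),c2(603,37),"far+y?"),(s2(512,223),c2(717,100),0),(s2(460,328),c2(683,140),0),(s2(370,305),c2(560,75),0)]
for p,_,_ in b: print("side z106",onz(S,p,106))
for _,p,_ in b: print("scene z106",onz(C,p,106))
print("label");
for p in [(430,222),(488,236),(456,297),(400,280)]: print(onz(S,s2(*p),106))
print("mat side")
for p in [(283,320),(327,296),(365,322),(319,346)]: print(onz(S,p,3))
print("roof front corners: right, blue/yellow div, y/g div, left; back right")
print(tri(S,s1(610,258),C,c1(658,172)),tri(S,s1(425,203),C,c1(508,270)),tri(S,s1(245,160),C,c1(345,378)),tri(S,s1(78,118),C,c1(178,487)))
print(tri(S,s1(733,172),C,c1(510,52)),tri(S,s1(215,40),C,c1(32,345)))
print("pull top corners side")
# back-left, back-right, front-right, front-left
print(tri(S,s1(475,272),C,c1(618,238)))
E
python3 m1.py
```

```text
blue top
side z106 [ 562.  -348.1  106. ]
side z106 [ 570.5 -376.2  106. ]
side z106 [ 508.  -394.9  106. ]
side z106 [ 496.8 -365.9  106. ]
scene z106 [ 567.4 -376.6  106. ]
scene z106 [ 508.4 -396.4  106. ]
scene z106 [ 496.5 -367.   106. ]
scene z106 [ 557.8 -344.1  106. ]
label
[ 550.5 -354.8  106. ]
[ 558.1 -374.1  106. ]
[ 521.1 -384.7  106. ]
[ 515.4 -365.6  106. ]
mat side
[379.3 -63.3   3. ]
[522.1 -72.7   3. ]
[ 510.6 -209.1    3. ]
[ 374.9 -188.8    3. ]
roof front corners: right, blue/yellow div, y/g div, left; back right
[651.4   2.1 197.1] [631.  98. 198.] [609.9 196.1 195.8] [587.5 290.7 196.6]
[766.3  26.8 195.8] [699.7 317.5 198.7]
pull top corners side
[616.6  43.4 194.8]
```

```bash
cat >> m1.py <<'E'
print("pull")
for a,b in [((475,272),(572,268)),((543,290),(618,238)),((530,312),(648,258)),((450,297),(595,293))]:
    print(tri(S,s1(*a),C,c1(*b)))
E
python3 m1.py | sed -n '/^pull$/,$p'
cat >> h.py <<'E'
def down(psi): return R.from_euler("xyz",[np.pi,0,psi])
def delta(p,Rt,base=None):
    "increment from base pose (default measured) to pose p,Rt in tool axes"
    from plant import get_obs
    o=get_obs()
    p0,R0=(o["tool_pos"],R.from_euler("xyz",o["tcp_rot"])) if base is None else base
    return np.r_[(R0.inv()*Rt).as_rotvec(),R0.inv().apply(np.array(p)-p0)]
def show(*a,**k): print(np.round(delta(*a,**k),3).tolist())
E
python3 -c "
from h import *
show([430,30,300],down(2.4)); show([500,-385,260],down(1.86))"
```

```text
pull
[630.6  63.5 177.6]
[640.5  32.1 174.8]
[623.5  24.4 172.2]
[612.5  60.3 173.5]
[-0.001, 0.0, 0.457, -404.301, -375.193, -51.439]
[-0.001, 0.0, 0.997, -588.099, -753.76, -11.061]
```

Request:
step_arm(increments="0 0 0.457 -404 -375 -51 1;0 0 0.457 -404 -375 -51 1;0 0 0.457 -404 -375 -51 1;0 0 0.457 -404 -375 -51 1;0 0 0.457 -404 -375 -51 1;0 0 0.457 -404 -375 -51 1;0 0 0.457 -404 -375 -51 1;0 0 0.457 -404 -375 -51 1;0 0 0.997 -588 -754 -11 1;0 0 0.997 -588 -754 -11 1;0 0 0.997 -588 -754 -11 1;0 0 0.997 -588 -754 -11 1;0 0 0.997 -588 -754 -11 1;0 0 0.997 -588 -754 -11 1;0 0 0.997 -588 -754 -11 1;0 0 0.997 -588 -754 -11 1;0 0 0.997 -588 -754 -11 1;0 0 0.997 -588 -754 -11 1")

```text
time: 2.4
tool_pos: [499.8, -384.2, 259.3]
tcp_rot: [-3.141, -0.001, 1.86]
contact_force: [-0.3, 0.6, 0.0]
grip_width: 92.2
```

```bash
cat > shot.py <<'E'
import sys
from h import *
from plant import get_obs,capture
n,t=sys.argv[1],sys.argv[2]
o=get_obs();c=capture(n);cv2.imwrite(f"pics/{t}.png",c["frame"][:,:,::-1])
np.savez(f"pics/{t}.npz",pose=np.r_[o["tool_pos"],o["tcp_rot"]],**c)
print(o["time"],o["tool_pos"].round(1),o["tcp_rot"].round(3),o["contact_force"].round(1),round(o["grip_width"],1))
E
python3 shot.py wrist w1; python3 shot.py scene c3
```

```text
2.4 [ 499.8 -384.2  259.3] [-3.141e+00 -1.000e-03  1.860e+00] [-0.3  0.6  0. ] 92.2
2.45 [ 499.9 -383.9  259.7] [ 3.142e+00 -1.000e-03  1.861e+00] [-0.6  0.3 -0.4] 91.7
```

View pics/w1.png

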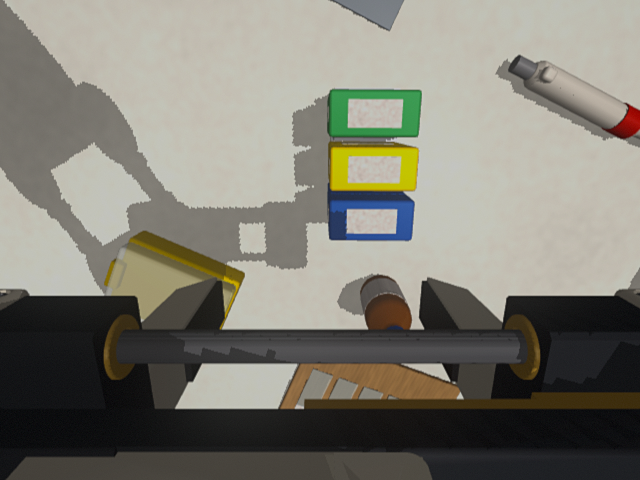

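View pics/c3.png

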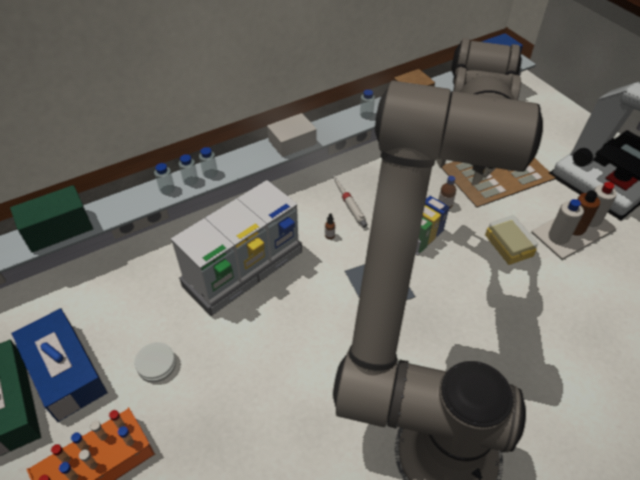

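The wrist view shows the blue box's top at about (370,217), with its label spanning (346–397, 209–234). Green and yellow sit above it in the image.

```bash
python3 -c "
from h import *
crop('w1c','w1',310,70,130,190,4)
d=load('w1');W=P(d,d['pose'])
f=d['frame'];hsv=cv2.cvtColor(f,cv2.COLOR_RGB2HSV)
m=cv2.inRange(hsv,(105,150,60),(125,255,255));m[250:]=0
cs,_=cv2.findContours(m,0,2);c=max(cs,key=cv2.contourArea);print(cv2.boundingRect(c));r=cv2.minAreaRect(c);print(r)
w=((f.min(2)>120)).astype('uint8');w[:195]=0;w[240:]=0;w[:,:332]=0;w[:,408:]=0
cs,_=cv2.findContours(w,0,2);c=max(cs,key=cv2.contourArea);r2=cv2.minAreaRect(c);print(r2)
for p in cv2.boxPoints(r2): print(onz(W,p,106).round(1))
print(onz(W,r2[0],106).round(1))
for p in cv2.boxPoints(r): print('blue',onz(W,p,106).round(1))
"
```

```text
(330, 200, 84, 40)
((371.5, 219.5), (39.0, 83.0), 90.0)
((371.0, 221.0), (24.0, 50.0), 90.0)
[ 515. -365.  106.]
[ 553.  -353.7  106. ]
[ 559.7 -372.4  106. ]
[ 521.  -383.9  106. ]
[ 537.1 -368.7  106. ]
blue [ 500.7 -361.7  106. ]
blue [ 563.3 -343.1  106. ]
blue [ 574.7 -373.2  106. ]
blue [ 510.1 -392.4  106. ]
```

View pics/w1c.png

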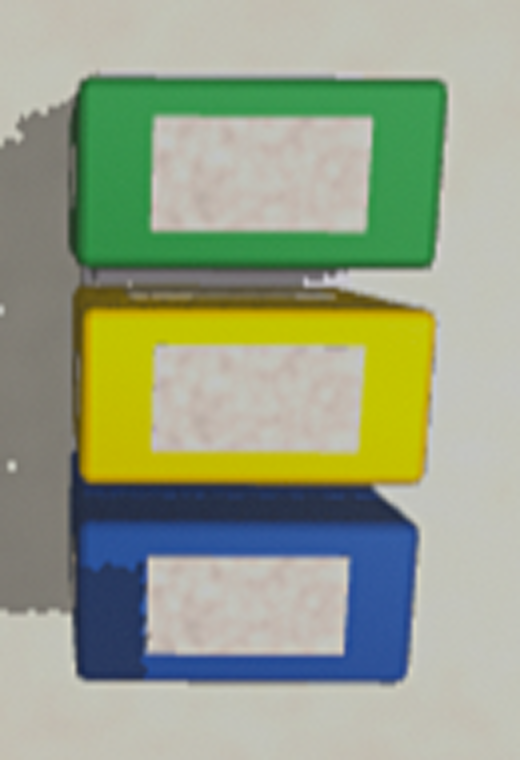

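```bash
python3 -c "
from h import *
show([536,-370,170],down(1.86)); show([536,-370,88],down(1.86));show([536,-370,220],down(1.86))"
```

```text
[0.0, -0.0, 0.001, 2.878, 38.353, 90.046]
[0.0, -0.0, 0.001, 2.86, 38.335, 172.046]
[0.0, -0.0, 0.001, 2.889, 38.364, 40.046]
```

Request:
step_arm(increments="0 0 0 3 38.3 20 1;0 0 0 3 38.3 60 1;0 0 0 3 38.3 90 1;0 0 0 3 38.3 115 1;0 0 0 3 38.3 140 1;0 0 0 3 38.3 160 1;0 0 0 3 38.3 172 1;0 0 0 3 38.3 172 1;0 0 0 3 38.3 172 1")

```text
time: 3.62
tool_pos: [536.3, -371.3, 88.8]
tcp_rot: [3.141, 0.001, 1.86]
contact_force: [0.4, 0.6, -0.2]
grip_width: 91.5
```

```bash
python3 shot.py wrist w2
```

```text
3.625 [ 536.3 -371.3   88.8] [3.141e+00 1.000e-03 1.860e+00] [ 0.4  0.6 -0.2] 91.5
```

View pics/w2.png

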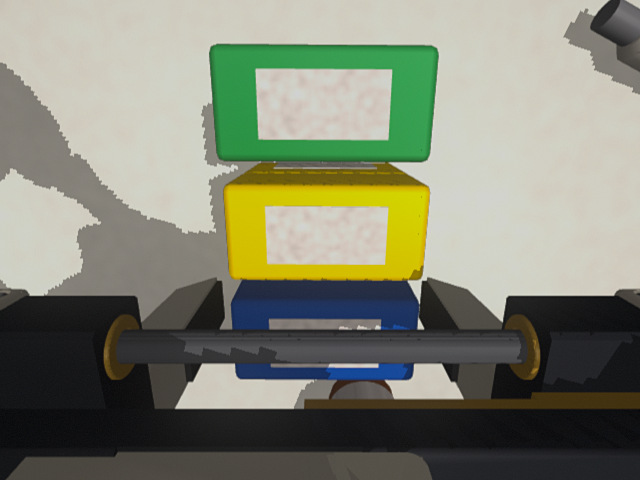

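The blue box lies between the open fingers, at columns 232–420, and is centred. Next I close on it.

Request:
step_arm(increments="0 0 0 0 0 0 -0.2;0 0 0 0 0 0 -0.2;0 0 0 0 0 0 -0.2;0 0 0 0 0 0 -0.2;0 0 0 0 0 0 -0.2;0 0 0 0 0 0 -0.2")

```text
time: 4.42
tool_pos: [536.0, -371.2, 87.9]
tcp_rot: [3.141, 0.0, 1.86]
contact_force: [1.2, 0.2, 1.0]
grip_width: 67.8
```

Request:
step_arm(increments="0 0 0 0 0 -5 -0.2;0 0 0 0 0 -15 -0.2;0 0 0 0 0 -35 -0.2;0 0 0 0 0 -60 -0.2;0 0 0 0 0 -90 -0.2;0 0 0 0 0 -115 -0.2;0 0 0 0 0 -130 -0.2;0 0 0 0 0 -130 -0.2")

```text
time: 5.42
tool_pos: [536.1, -371.4, 218.8]
tcp_rot: [3.14, 0.002, 1.86]
contact_force: [-0.1, 1.0, -1.5]
grip_width: 67.9
```

```bash
python3 shot.py side s3; python3 shot.py scene c4; python3 -c "
from h import *
show([447,-135,217],down(1.86));show([447,-135,95],down(1.86));show([447,-135,87],down(1.86))"
```

```text
5.425 [ 536.1 -371.4  218.8] [3.14e+00 2.00e-03 1.86e+00] [-0.1  1.  -1.5] 67.9
5.475 [ 535.7 -371.1  217.5] [-3.142 -0.     1.86 ] [-0.3  0.1 -1.6] 68.2
[-0.001, -0.001, -0.0, 251.306, -17.567, 0.088]
[-0.001, -0.001, -0.0, 251.125, -17.467, 122.087]
[-0.001, -0.001, -0.0, 251.113, -17.46, 130.087]
```

View pics/s3.png

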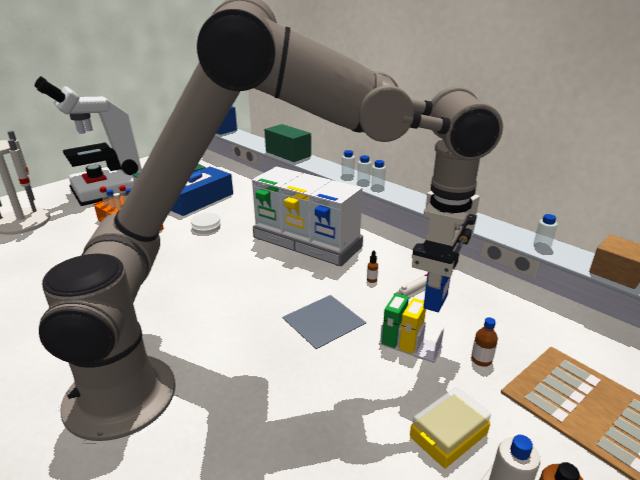

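View pics/c4.png

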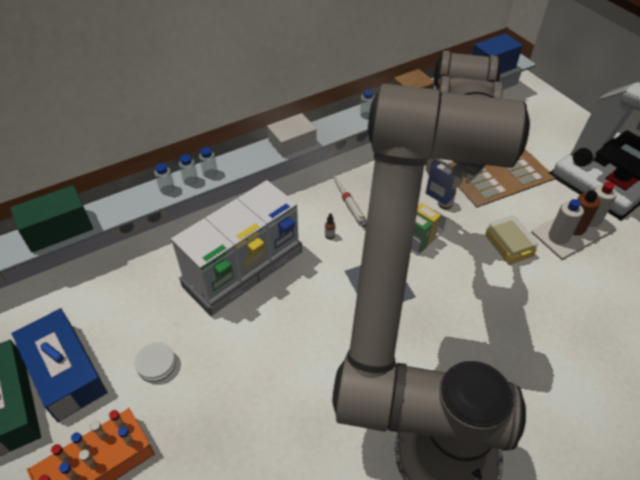

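The side view shows the box held at (437,290), with green and yellow still in place. Now I move it to the mat.

Request:
step_arm(increments="0 0 0 10 -0.7 0 -0.2;0 0 0 35 -2.5 0 -0.2;0 0 0 70 -5 0 -0.2;0 0 0 110 -7.6 0 -0.2;0 0 0 150 -10.5 0 -0.2;0 0 0 190 -13.5 0 -0.2;0 0 0 225 -16 0 -0.2;0 0 0 245 -17.5 10 -0.2;0 0 0 251 -17.5 30 -0.2;0 0 0 251 -17.5 55 -0.2;0 0 0 251 -17.5 80 -0.2;0 0 0 251 -17.5 100 -0.2;0 0 0 251 -17.5 115 -0.2;0 0 0 251 -17.5 122 -0.2;0 0 0 251 -17.5 126 -0.2;0 0 0 251 -17.5 128.5 -0.2;0 0 0 251 -17.5 128.5 -0.2;0 0 0 251 -17.5 128.5 -0.2")

```text
time: 7.78
tool_pos: [447.7, -135.7, 89.5]
tcp_rot: [3.141, 0.0, 1.86]
contact_force: [-0.5, -0.5, -1.4]
grip_width: 67.9
```

```bash
python3 shot.py side s4; python3 -c "
from h import *
crop('s4c','s4',260,190,140,170,4)"
```

```text
7.775 [ 447.7 -135.7   89.5] [3.141 0.    1.86 ] [-0.5 -0.5 -1.4] 67.9
```

View pics/s4c.png

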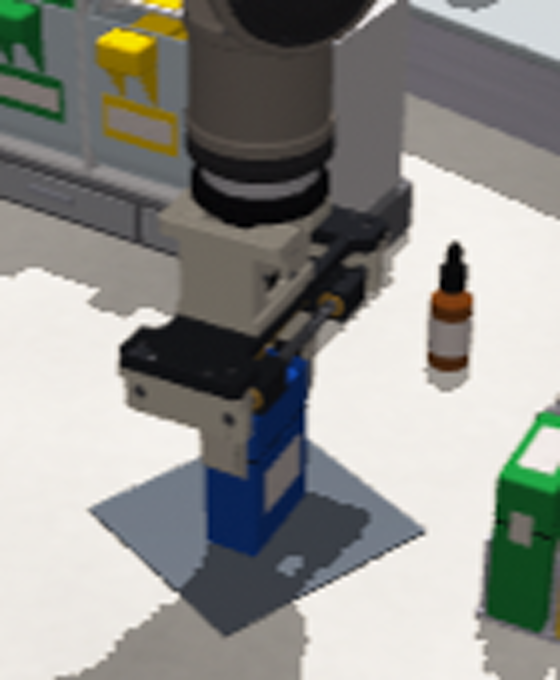

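The box is over the mat, still a few millimetres above it, with its bottom corner at about (255,550) in the crop. I'll lower it gently.

Request:
step_arm(increments="0 0 0 0 0 1 -0.2;0 0 0 0 0 2 -0.2;0 0 0 0 0 3 -0.2;0 0 0 0 0 3.5 -0.2;0 0 0 0 0 3.5 -0.2")

```text
time: 8.45
tool_pos: [447.5, -135.5, 85.6]
tcp_rot: [-3.142, -0.0, 1.86]
contact_force: [0.2, 0.1, -1.6]
grip_width: 67.4
```

Request:
step_arm(increments="0 0 0 0 0 0.5 -0.2;0 0 0 0 0 1 -0.2;0 0 0 0 0 1.5 -0.2;0 0 0 0 0 1.5 -0.2")

```text
time: 8.95
tool_pos: [447.6, -135.6, 84.8]
tcp_rot: [3.141, 0.0, 1.86]
contact_force: [-0.6, 0.7, 6.3]
grip_width: 67.9
```

In contact at 6 N, so I release and rise.

Request:
step_arm(increments="0 0 0 0 0 0 0.6;0 0 0 0 0 0 1;0 0 0 0 0 0 1;0 0 0 0 0 0 1;0 0 0 0 0 -10 1;0 0 0 0 0 -35 1;0 0 0 0 0 -75 1;0 0 0 0 0 -110 1;0 0 0 0 0 -110 1")

```text
time: 10.07
tool_pos: [448.9, -136.2, 197.3]
tcp_rot: [3.137, 0.004, 1.86]
contact_force: [0.0, -1.0, 0.4]
grip_width: 91.7
```

```bash
python3 shot.py wrist w5;python3 shot.py side s5;  python3 -c "
from h import *
crop('s5c','s5',260,190,140,170,4)"
```

```text
10.075 [ 448.9 -136.2  197.3] [3.137 0.004 1.86 ] [ 0.  -1.   0.4] 91.7
10.125 [ 448.  -135.7  195.5] [3.139e+00 2.000e-03 1.860e+00] [-0.1  0.4 -0.3] 91.9
```

View pics/s5c.png

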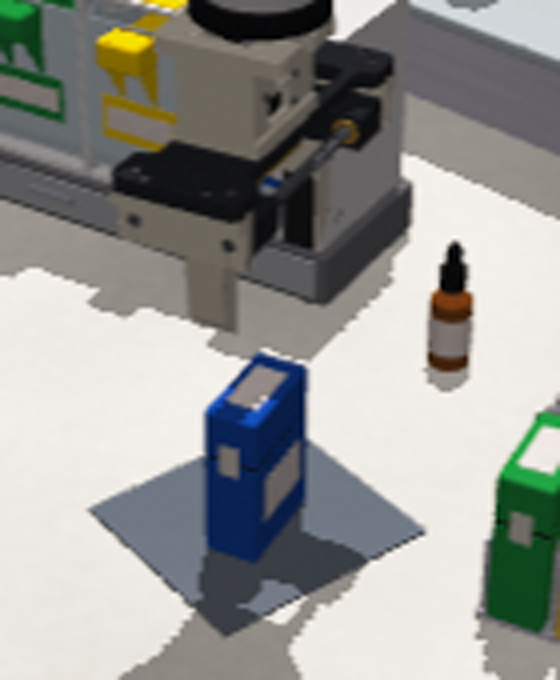

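View pics/w5.png

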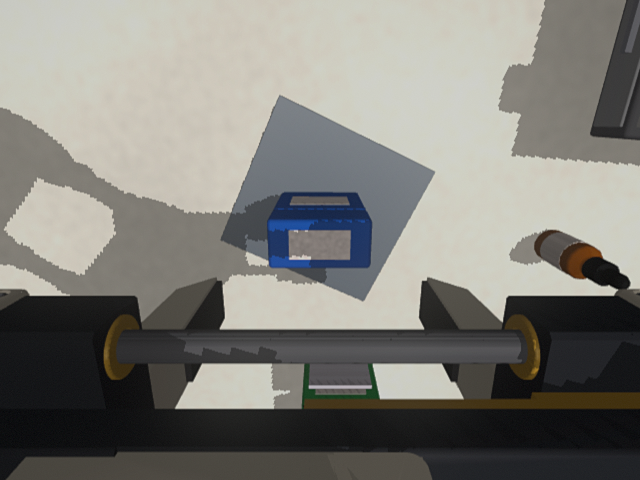

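The box stands upright on the mat at about (448,−136). Next I look at the blue pull from above.

```bash
python3 -c "
from h import *
show([500,-90,265],down(2.3)); show([622,45,265],down(3.358))"
```

```text
[0.0, 0.0, -0.44, 28.554, 63.474, -70.621]
[0.0, 0.001, -1.498, 123.181, 218.893, -70.585]
```

Request:
step_arm(increments="0 0 -0.1 0 0 -50 1;0 0 -0.25 14 30 -70.5 1;0 0 -0.44 28.5 63.5 -70.5 1;0 0 -0.6 50 100 -70.5 1;0 0 -0.78 75 140 -70.5 1;0 0 -0.95 95 175 -70.5 1;0 0 -1.13 110 200 -70.5 1;0 0 -1.3 123 219 -70.5 1;0 0 -1.45 123 219 -70.5 1;0 0 -1.498 123 219 -70.5 1;0 0 -1.498 123 219 -70.5 1;0 0 -1.498 123 219 -70.5 1")

```text
time: 11.68
tool_pos: [622.1, 44.7, 263.8]
tcp_rot: [3.141, -0.002, -2.927]
contact_force: [0.5, -1.7, 0.0]
grip_width: 91.7
```

```bash
python3 shot.py wrist w6
```

```text
11.675 [622.1  44.7 263.8] [ 3.141e+00 -2.000e-03 -2.927e+00] [ 0.5 -1.7  0. ] 91.7
```

View pics/w6.png

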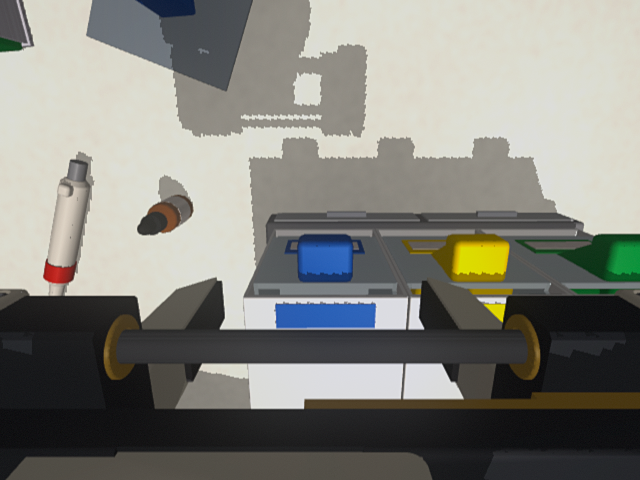

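The wrist view shows the blue pull's top at about (298–352, 236–280) and the roof's front edge at row 296, from (245) to (406).

```bash
python3 -c "
from h import *
d=load('w6');W=P(d,d['pose'])
crop('w6c','w6',235,205,180,125,4)
f=lambda u,v,z:print(u,v,onz(W,(u,v),z).round(1))
for u,v in [(245,296),(406,296),(276,304),(376,304)]: f(u,v,198)
for u,v in [(298,236),(352,236),(298,279),(352,279),(325,236)]: f(u,v,175)
"
```

```text
245 296 [651.4   5.1 198. ]
406 296 [631.1  98.5 198. ]
276 304 [652.7  24.  198. ]
376 304 [640.   82.4 198. ]
298 236 [615.3  28.6 175. ]
352 236 [608.1  61.8 175. ]
298 279 [644.   34.3 175. ]
352 279 [636.6  68.7 175. ]
325 236 [611.7  45.2 175. ]
```

View pics/w6c.png

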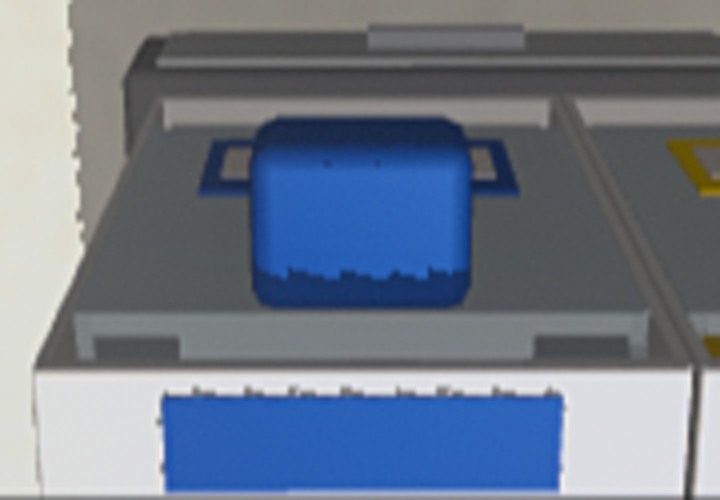

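```bash
python3 -c "
from h import *
show([626.5,48,265],down(3.356)); show([626.5,48,169],down(3.356))"
```

```text
[0.0, -0.001, 0.001, -4.937, 2.338, -0.891]
[0.0, -0.001, 0.001, -5.035, 2.296, 95.109]
```

Request:
step_arm(increments="0 0 0 -5 2.3 10 0.3;0 0 0 -5 2.3 30 0.3;0 0 0 -5 2.3 55 0.3;0 0 0 -5 2.3 75 0.3;0 0 0 -5 2.3 90 0.3;0 0 0 -5 2.3 95 0.3;0 0 0 -5 2.3 95 0.3")

```text
time: 12.6
tool_pos: [626.9, 48.1, 169.7]
tcp_rot: [3.142, 0.0, -2.925]
contact_force: [-0.0, -0.1, -0.4]
grip_width: 59.8
```

```bash
python3 shot.py wrist w7;python3 shot.py side s7;  python3 -c "
from h import *
crop('s7c','s7',240,150,130,110,5)"
```

```text
12.6 [626.9  48.1 169.7] [ 3.142  0.    -2.925] [-0.  -0.1 -0.4] 59.8
12.65 [627.1  48.1 170.3] [-3.141e+00  1.000e-03 -2.925e+00] [-0.6  0.   1.9] 59.7
```

View pics/s7c.png

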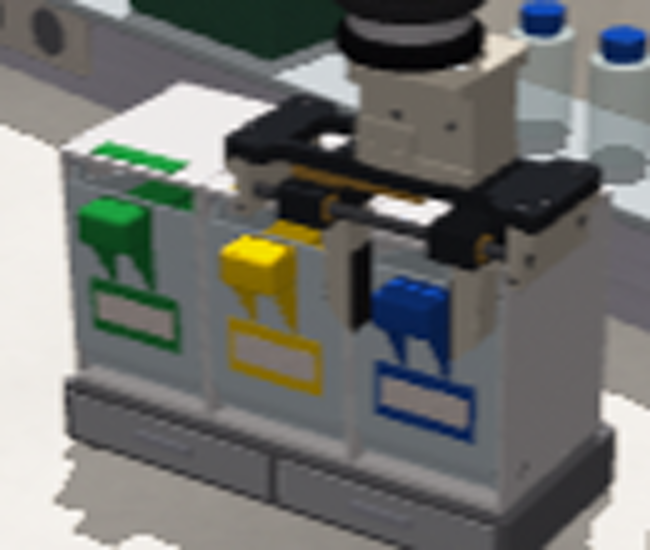

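View pics/w7.png

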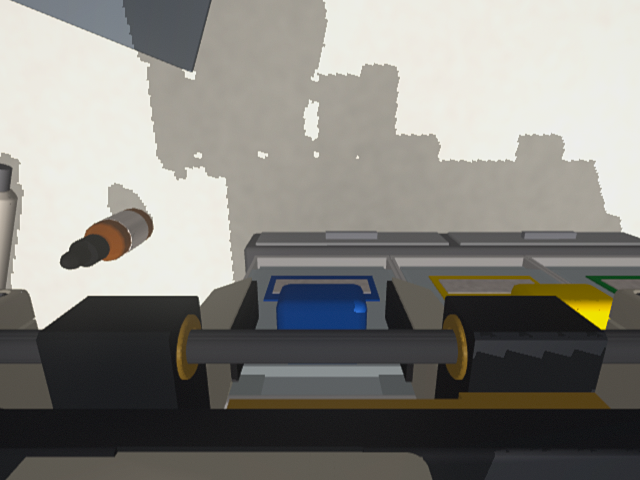

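The pull at (277–367) sits between the fingers. Now I close on it and work out the arc.

Request:
step_arm(increments="0 0 0 0 0 0 -0.6;0 0 0 0 0 0 -0.6;0 0 0 0 0 0 -0.6;0 0 0 0 0 0 -0.6;0 0 0 0 0 0 -0.6")

```text
time: 13.32
tool_pos: [626.9, 48.0, 169.9]
tcp_rot: [-3.141, 0.0, -2.925]
contact_force: [-0.5, -0.6, 1.3]
grip_width: 35.9
```

```bash
python3 -c "
from h import *
h=np.array([-39.4,0,111.4])
for t in [.01,.03,.06,.1,.15,.2,.26,.32,.38,.44,.5,.56,.61,.65,.68,.70]:
    s=h-R.from_rotvec([0,-t,0]).apply(h); print('0 %.2f 0 %.1f 0 %.1f -0.6;'%(-t,s[0],s[2]),end='')
"
```

```text
0 -0.01 0 1.1 0 0.4 -0.6;0 -0.03 0 3.3 0 1.2 -0.6;0 -0.06 0 6.6 0 2.6 -0.6;0 -0.10 0 10.9 0 4.5 -0.6;0 -0.15 0 16.2 0 7.1 -0.6;0 -0.20 0 21.3 0 10.0 -0.6;0 -0.26 0 27.3 0 13.9 -0.6;0 -0.32 0 33.0 0 18.0 -0.6;0 -0.38 0 38.5 0 22.6 -0.6;0 -0.44 0 43.7 0 27.4 -0.6;0 -0.50 0 48.6 0 32.5 -0.6;0 -0.56 0 53.2 0 37.9 -0.6;0 -0.61 0 56.7 0 42.7 -0.6;0 -0.65 0 59.4 0 46.6 -0.6;0 -0.68 0 61.3 0 49.6 -0.6;0 -0.70 0 62.5 0 51.6 -0.6;
```

Request:
step_arm(increments="0 -0.01 0 1.1 0 0.4 -0.6;0 -0.03 0 3.3 0 1.2 -0.6;0 -0.06 0 6.6 0 2.6 -0.6;0 -0.10 0 10.9 0 4.5 -0.6;0 -0.15 0 16.2 0 7.1 -0.6;0 -0.15 0 16.2 0 7.1 -0.6")

```text
time: 14.08
tool_pos: [610.4, 44.4, 162.3]
tcp_rot: [3.141, 0.15, -2.926]
contact_force: [3.5, -0.0, -3.9]
grip_width: 35.7
```

```bash
python3 shot.py side s8;  python3 -c "
from h import *
crop('s8c','s8',240,150,130,110,5)"
```

```text
14.075 [610.4  44.4 162.3] [ 3.141  0.15  -2.926] [ 3.5 -0.  -3.9] 35.7
```

View pics/s8c.png

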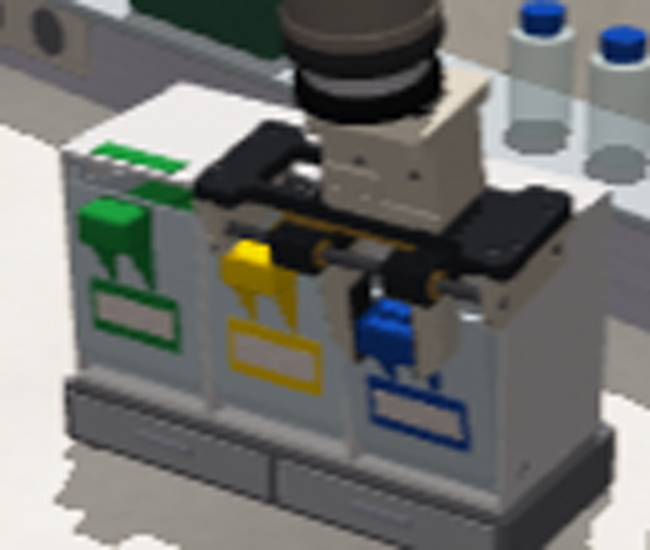

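The bin is drawn out past its catch, and the forces are small. Continue to the stop.

Request:
step_arm(increments="0 -0.05 0 5.5 0 2.1 -0.6;0 -0.10 0 10.9 0 4.5 -0.6;0 -0.15 0 16.2 0 7.1 -0.6;0 -0.20 0 21.3 0 10.0 -0.6;0 -0.26 0 27.3 0 13.9 -0.6;0 -0.32 0 33.0 0 18.0 -0.6;0 -0.38 0 38.5 0 22.6 -0.6;0 -0.44 0 43.7 0 27.4 -0.6;0 -0.50 0 48.6 0 32.5 -0.6;0 -0.53 0 50.9 0 35.2 -0.6;0 -0.53 0 50.9 0 35.2 -0.6")

```text
time: 15.5
tool_pos: [575.2, 36.3, 138.8]
tcp_rot: [3.119, 0.648, -2.932]
contact_force: [18.1, 11.6, -18.4]
grip_width: 36.1
```

```bash
python3 shot.py side s9;python3 shot.py scene c9; python3 shot.py wrist w9;  python3 -c "
from h import *
crop('s9c','s9',220,130,150,130,5)
from plant import get_obs
o=get_obs();print(o['joint_positions'].round(3),o['dq'].round(3),o['contact_force'],o['moment'])"
```

```text
15.5 [575.2  36.3 138.8] [ 3.119  0.648 -2.932] [ 18.1  11.6 -18.4] 36.1
15.55 [575.2  36.3 138.8] [ 3.12   0.648 -2.931] [ 17.8  11.4 -17.7] 35.8
15.6 [575.2  36.3 138.7] [ 3.12   0.648 -2.931] [ 17.9  11.9 -18.1] 35.7
[-0.209  0.373  2.065  1.203  0.288 -3.103] [-0.     0.001  0.002  0.    -0.     0.001] [ 18.49121113  11.65774365 -17.71747784] [ 0.8206479  -0.14867796  0.1409285 ]
```

View pics/s9c.png

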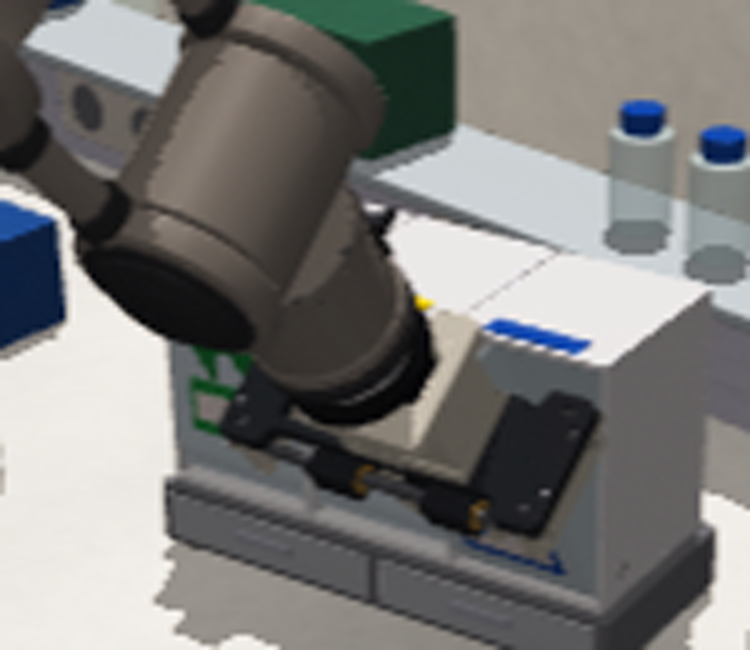

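View pics/w9.png

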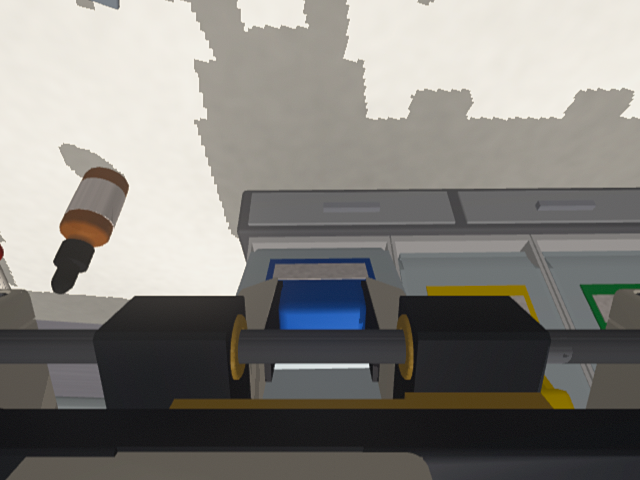

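View pics/c9.png

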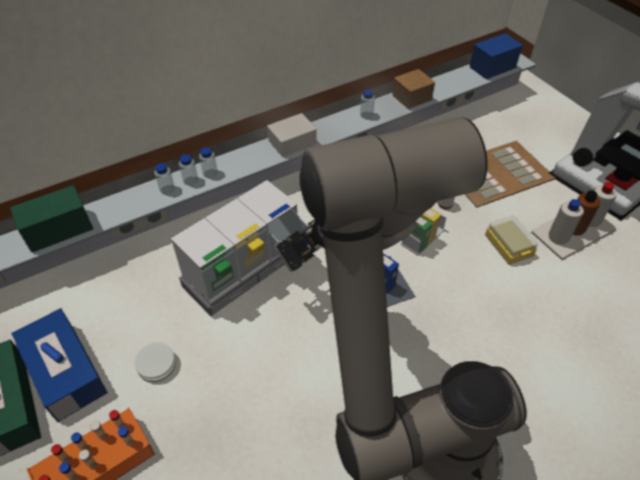

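The bin is at about 0.51 rad. Wrist joint 5 is near its lower limit (0.288) and joint 6 near −3.1, so the arm can't follow the full tilt in this wrist posture. The force is only 18 N. I'll reduce the tool tilt first and let the pull turn in the pads.

Request:
step_arm(increments="0 0.06 0 0 0 0 -0.6;0 0.12 0 0 0 0 -0.6;0 0.18 0 0 0 0 -0.6;0 0.18 0 0 0 0 -0.6")

```text
time: 16.15
tool_pos: [574.5, 36.1, 139.6]
tcp_rot: [3.126, 0.466, -2.926]
contact_force: [3.5, 10.6, -5.7]
grip_width: 35.7
```

```bash
cat > fit.py <<'E'
from h import *
from plant import get_obs
import json,os
np.set_printoptions(precision=4,suppress=True)
D=json.load(open('fk.json')) if os.path.exists('fk.json') else [[[1.14,.342,1.524,0,1.275,-.146],[147.491,503.874,248.741],[np.pi,0,2.857]]]
def add():
    o=get_obs();D.append([o["joint_positions"].tolist(),o["tool_pos"].tolist(),o["tcp_rot"].tolist()]);json.dump(D,open('fk.json','w'))
if __name__=="__main__":
    o=get_obs();print(o["joint_positions"],o["tool_pos"],o["tcp_rot"],o["contact_force"],o["grip_width"])
    add()
    rx=lambda a:R.from_euler('z',a)
    for q,p,r in D:
        Rm=R.from_euler('xyz',r)
        for s4 in(1,-1):
          for s6 in (1,-1):
            Rp=R.from_euler('z',q[0])*R.from_euler('y',q[1]+q[2])*R.from_euler('z',s4*q[3])*R.from_euler('y',q[4])*R.from_euler('z',s6*q[5])
            print(s4,s6,(Rp.inv()*Rm).as_rotvec(),end=' | ')
        print()
E
python3 - <<'E'
import json,numpy as np
D=[[[1.14,.342,1.524,0,1.275,-.146],[147.491,503.874,248.741],[np.pi,0,2.857]],[[-0.209,0.373,2.065,1.203,0.288,-3.103],[575.2,36.3,138.75],[3.12,.648,-2.931]]]
json.dump(D,open('fk.json','w'))
E
python3 fit.py
```

```text
[-0.1654  0.381   1.9235  0.4377  0.4428 -2.3154] [574.528   36.0651 139.5844] [ 3.1258  0.4659 -2.9261] [ 3.5491 10.5826 -5.7423] 35.724035265256674
1 1 [0.0004 0.0005 1.5706] | 1 -1 [0.0004 0.0004 1.2786] | -1 1 [0.0004 0.0005 1.5706] | -1 -1 [0.0004 0.0004 1.2786] | 
1 1 [-0.0003 -0.0005  1.5707] | 1 -1 [-0.0003 -0.0005  1.6479] | -1 1 [-0.4605  0.4976 -2.2664] | -1 -1 [-0.4718  0.4719 -2.1924] | 
1 1 [ 0.     -0.      1.5708] | 1 -1 [-0.      0.     -3.0601] | -1 1 [-0.019  -0.4657  2.3384] | -1 -1 [-0.322   0.322  -2.2296] |
```

```bash
cat > kin.py <<'E'
from h import *
import json
from scipy.optimize import least_squares
D=json.load(open('fk.json'))
E=lambda a,v:R.from_euler(a,v)
def fk(q,k):
    h,d,a1,L1,e,L2,Lt=k
    A=E('y',q[1]+q[2])
    p=E('z',q[0]).apply(np.array([0,d,h])+E('y',q[1]).apply([a1,0,L1])+A.apply(np.array([e,0,L2])+(E('z',q[3])*E('y',q[4])).apply([0,0,Lt])))
    return p,E('z',q[0])*A*E('z',q[3])*E('y',q[4])*E('z',q[5])*E('z',np.pi/2)
def fit():
    f=lambda k:np.concatenate([(fk(q,k)[0]-p) for q,p,r in D]+[[k[2]*.01,k[4]*.001]])
    s=least_squares(f,[200,76,0,430,0,400,230]);return s.x,f(s.x)
K,res=fit()
lo=np.array([-2.53,-.77,.04,-1,.28,-3.11]);hi=np.array([2.53,2.02,2.7,4.14,2.66,3.11])
def ik(p,Rt,n=30,seed=0):
    rng=np.random.default_rng(seed);out=[]
    for i in range(n):
        q0=lo+(hi-lo)*rng.random(6); q0[0]=np.arctan2(p[1],p[0])
        g=lambda q:np.r_[(fk(q,K)[0]-p)/100,(fk(q,K)[1].inv()*Rt).as_rotvec()]
        s=least_squares(g,np.clip(q0,lo+.01,hi-.01),bounds=(lo,hi))
        if s.cost<1e-6 and not any(np.abs(s.x-o).max()<.02 for o in out): out.append(s.x)
    return out
if __name__=="__main__": 
    np.set_printoptions(precision=3,suppress=True);print(K,res)
E
python3 kin.py
```

```text
[218.     76.401  -1.679 510.766  46.58  379.507 296.033] [-0.     0.001 -0.002  0.004  0.007 -0.006 -0.004 -0.008  0.009 -0.017
  0.047]
```

```bash
cat >> kin.py <<'E'
Y=.215;H=np.array([665.3,56.7,58.5])
def tool(tilt,dpsi): return E('z',Y)*E('y',-tilt)*E('z',dpsi)*E('x',np.pi)
def binpt(v,th): return H+(E('z',Y)*E('y',-th)).apply(v)
E
cat > t1.py <<'E'
from kin import *
np.set_printoptions(precision=3,suppress=True)
print("pull .70")
for tl in(.3,.4,.5):
  for dp in (np.pi,0):
    for s in ik(binpt([-39.4,0,111.4],.70),tool(tl,dp),12): print(tl,round(dp,2),s)
print("box")
for tl in(.7,.6):
  for dp in (np.pi/2,-np.pi/2):
    for s in ik(binpt([5,0,88],.70),tool(tl,dp),20): print(tl,round(dp,2),s)
E
python3 t1.py
```

```text
pull .70
0.3 3.14 [-0.126  0.437  1.835  0.178  0.593 -2.045]
0.3 0 [-0.126  0.437  1.835  0.178  0.593  1.096]
0.4 3.14 [-0.147  0.414  1.917  0.32   0.454 -2.195]
0.4 0 [-0.147  0.414  1.917  0.32   0.454  0.947]
0.5 3.14 [-0.169  0.401  1.997  0.592  0.327 -2.479]
0.5 0 [-0.169  0.401  1.997  0.592  0.327  0.663]
box
```

```bash
cat > t2.py <<'E'
from kin import *
np.set_printoptions(precision=3,suppress=True)
for tl in(.3,.4,.5,.55,.6,.65,.7,.8):
  for x in (0,24,40):
   for y in (-10,10):
    for s in ik(binpt([x,y,88],.70),tool(tl,np.pi/2),16)+ik(binpt([x,y,88],.70),tool(tl,-np.pi/2),16): print(tl,x,y,s)
E
time python3 t2.py
python3 - <<'E'
import sys;sys.path.insert(0,'.')
from kin import *
# ignore limits
lo[:]=[-3,-1.5,-.5,-4,-2.7,-6];hi[:]=[3,2.5,3,5,2.7,6]
for dp in (np.pi/2,-np.pi/2):
  for s in ik(binpt([10,0,88],.7),tool(.7,dp),40): print(dp,s.round(3))
E
```

```text
0.3 0 -10 [-0.115  0.494  1.702  0.155  0.667 -0.439]
0.3 0 -10 [-0.115  0.494  1.702  0.155  0.667  2.703]
0.3 0 10 [-0.078  0.489  1.711  0.14   0.658 -0.392]
0.3 0 10 [-0.078  0.489  1.711  0.14   0.658  2.75 ]
0.3 24 -10 [-0.104  0.501  1.635  0.14   0.725 -0.411]
0.3 24 -10 [-0.104  0.501  1.635  0.14   0.725  2.731]
0.3 24 10 [-0.068  0.496  1.644  0.126  0.717 -0.367]
0.3 24 10 [-0.068  0.496  1.644  0.126  0.717  2.775]
0.3 40 -10 [-0.097  0.508  1.589  0.132  0.763 -0.394]
0.3 40 -10 [-0.097  0.508  1.589  0.132  0.763  2.747]
0.3 40 10 [-0.062  0.503  1.598  0.118  0.755 -0.352]
0.3 40 10 [-0.062  0.503  1.598  0.118  0.755  2.79 ]
0.4 0 -10 [-0.133  0.468  1.787  0.269  0.524 -0.557]
0.4 0 -10 [-0.133  0.468  1.787  0.269  0.524  2.585]
0.4 0 10 [-0.095  0.463  1.796  0.245  0.512 -0.501]
0.4 0 10 [-0.095  0.463  1.796  0.245  0.512  2.641]
0.4 24 -10 [-0.121  0.473  1.722  0.236  0.58  -0.51 ]
0.4 24 -10 [-0.121  0.473  1.722  0.236  0.58   2.632]
0.4 24 10 [-0.084  0.468  1.731  0.214  0.569 -0.457]
0.4 24 10 [-0.084  0.468  1.731  0.214  0.569  2.684]
0.4 40 -10 [-0.113
[... 2926 characters left out ...]
 4.591 -0.243 -4.884]
1.5707963267948966 [-0.165  0.443  2.005  4.591 -0.243  1.4  ]
1.5707963267948966 [-0.165  0.443  2.005 -1.693 -0.243 -4.884]
1.5707963267948966 [-0.165  0.443  2.005 -1.693 -0.243  1.4  ]
1.5707963267948966 [-0.165  0.443  2.005  1.449  0.243  4.541]
-1.5707963267948966 [-0.165  0.443  2.005  1.449  0.243 -4.884]
-1.5707963267948966 [-0.165  0.443  2.005  1.449  0.243  1.4  ]
-1.5707963267948966 [-0.165  0.443  2.005  4.591 -0.243  4.541]
-1.5707963267948966 [-0.165  0.443  2.005  4.591 -0.243 -1.742]
-1.5707963267948966 [-0.165  0.443  2.005 -1.693 -0.243  4.541]
-1.5707963267948966 [-0.165  0.443  2.005 -1.693 -0.243 -1.742]
real	2m21.829s
user	2m21.177s
sys	0m0.152s
```

The kinematic fit reproduces the arm to under 0.05 mm. A tool tilt of up to about 0.6 is feasible at the bin, and 0.4 for the pull. I'll bring the pull to the stop at 0.4 tilt.

```bash
cat > rows.py <<'E'
from kin import *
def rows(ts,base=None,prec=(2,1)):
    for p,Rt in ts:
        d=delta(p,Rt,base); print(' '.join('%g'%round(v,2 if i<3 else 1) for i,v in enumerate(d)))
E
python3 - <<'E'
import sys;sys.path.insert(0,'.')
from rows import *
rows([(binpt([-39.4,0,111.4],t),tool(a,np.pi)) for t,a in [(.52,.44),(.55,.42),(.59,.41),(.63,.4),(.66,.4),(.68,.4),(.695,.4)]])
E
```

```text
0.02 0.03 0 -1.4 0.7 5.2
0.02 0.05 0 1.9 0.7 6.6
0.02 0.06 0 6.1 0.7 8.6
0.02 0.07 0 10.3 0.6 10.8
0.02 0.07 0 13.4 0.6 12.6
0.02 0.07 0 15.4 0.6 13.8
0.02 0.07 0 16.9 0.6 14.7
```

Request:
step_arm(increments="0.02 0.03 0 1 0.7 4 -0.6;0.02 0.05 0 4 0.7 7 -0.6;0.02 0.06 0 7 0.7 9 -0.6;0.02 0.07 0 10.3 0.6 10.8 -0.6;0.02 0.07 0 13.4 0.6 12.6 -0.6;0.02 0.07 0 15.4 0.6 13.8 -0.6;0.02 0.07 0 15.4 0.6 13.8 -0.6")

```text
time: 17.02
tool_pos: [565.9, 34.5, 120.7]
tcp_rot: [-3.137, 0.396, -2.927]
contact_force: [-5.6, 7.2, 7.5]
grip_width: 35.6
```

Request:
step_arm(increments="0 0 0 0 0 0 -0.3;0 0 0 0 0 0 0.2;0 0 0 0 0 0 0.3;0 0 0 0 0 0 0.3;0 0 0 0 0 -10 0.3;0 0 0 0 0 -35 0.3;0 0 0 0 0 -70 0.3;0 0 0 0 0 -100 0.3;0 0 0 0 0 -100 0.3")

```text
time: 18.15
tool_pos: [529.4, 24.8, 215.7]
tcp_rot: [-3.132, 0.404, -2.928]
contact_force: [0.6, -0.5, 0.9]
grip_width: 59.9
```

```bash
python3 shot.py wrist w10;python3 shot.py side s10;  python3 -c "
from h import *
crop('s10c','s10',240,150,130,110,5)"; python3 -c "
import fit; fit.add()"; python3 kin.py
```

```text
18.15 [529.4  24.8 215.7] [-3.132  0.404 -2.928] [ 0.6 -0.5  0.9] 59.9
18.2 [529.   24.9 214.2] [-3.133  0.402 -2.928] [ 0.3 -0.2 -0. ] 59.7
[223.225  76.395   0.214 505.639  46.314 379.375 296.083] [ 0.011  0.012 -0.     0.043  0.006 -0.014 -0.052  0.004  0.011 -0.007
 -0.004  0.003  0.002  0.046]
```

View pics/s10c.png

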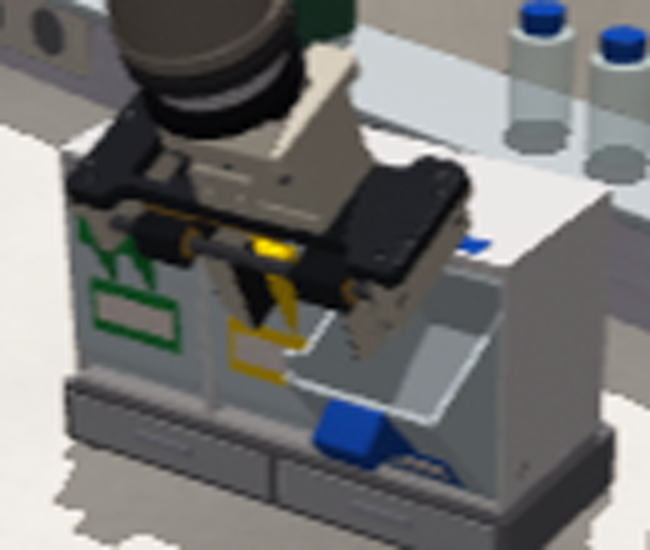

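View pics/w10.png

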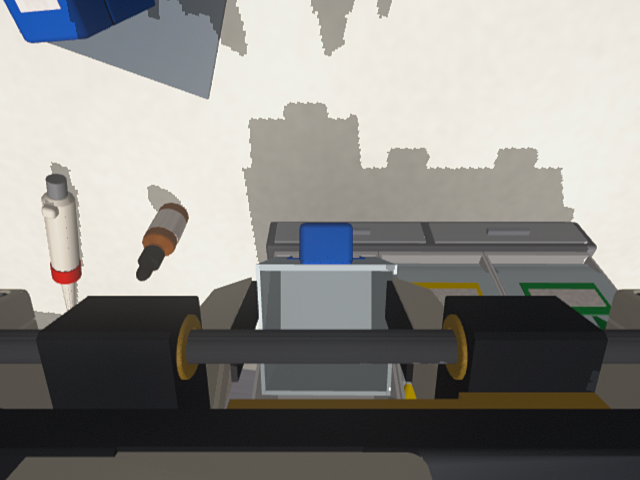

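The blue bin is open at its stop. The wrist view shows the front rim at row 265, from (259) to (395), and the back rim at about row 392. I'll compare those with the model's hinge.

Run:
```python
import sys;sys.path.insert(0,'.')
from rows import *
d=load('w10');W=P(d,d['pose'])
crop('w10c','w10',235,205,190,200,4)
for th in(.68,.70):
  print(th,proj(W,[binpt(v,th) for v in [(-21,-44,116),(-21,44,116),(-25,-47,116),(-25,47,116),(69,-44,90),(69,44,90),(-53,-18,116),(-53,18,116)]]).round(1).tolist())
d=load('s10');S=P(d)
print((np.array(proj(S,[binpt(v,.7) for v in [(-23,-46,116),(-23,46,116),(69,-46,90)]]))-[240,150])*5)
```

```text
0.68 [[259.1, 270.0], [392.4, 270.3], [254.6, 263.9], [397.0, 264.2], [265.6, 388.2], [385.4, 388.9], [298.4, 221.6], [353.1, 221.6]]
0.7 [[259.2, 266.4], [392.3, 266.7], [254.7, 260.4], [396.9, 260.6], [265.3, 386.5], [385.8, 387.2], [298.5, 218.1], [352.9, 218.2]]
[[429.80505489 424.00079278]
 [283.21530156 379.25527732]
 [515.13448244 292.01828683]]
```

View pics/w10c.png

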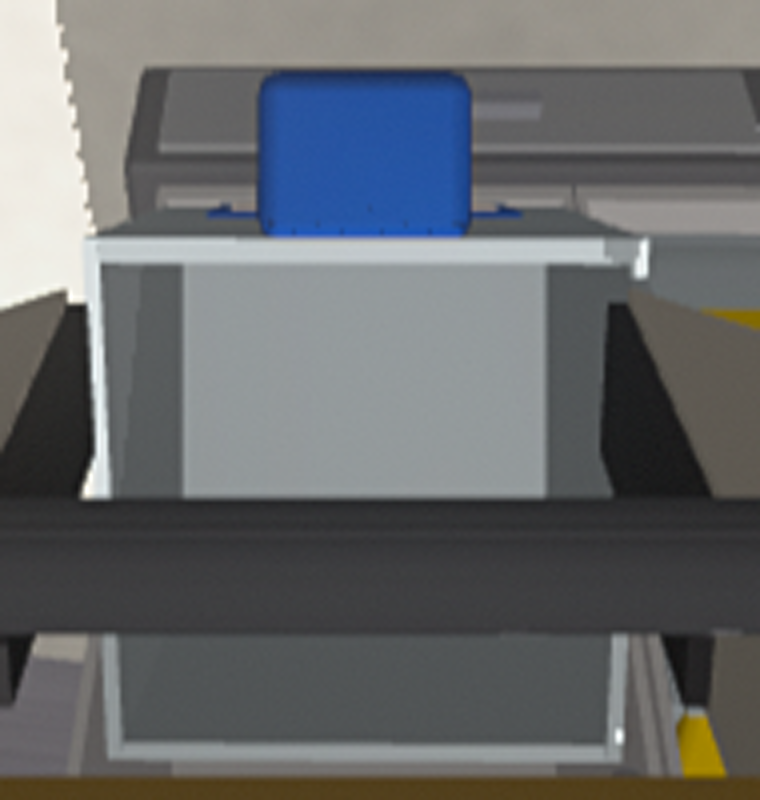

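The bin sits about 2 mm further back than my estimate, so I'll use hinge (667.3, 57.1). Next I go back to the box with a quarter turn.

```bash
sed -i 's/H=np.array(.*/H=np.array([667.3,57.1,58.5])/' kin.py
python3 - <<'E'
import sys;sys.path.insert(0,'.')
from rows import *
rows([((500,-40,245),down(3.4)),((447.6,-135.6,215),down(3.431)),((447.6,-135.6,96),down(3.431))])
print(ik(np.array([447.6,-135.6,96]),down(3.431),6))
E
```

```text
-0.02 0.4 -0.05 26.2 -57.9 -45.3
-0.02 0.4 -0.08 103.7 -140.2 -44.8
-0.02 0.4 -0.08 150 -139.3 64.8
[array([-4.58240402e-01,  4.33198852e-01,  1.87749136e+00, -1.97605857e-11,
        8.30902447e-01, -2.31844408e+00])]
```

Request:
step_arm(increments="-0.01 0.1 -0.02 5 -10 -35 0.6;-0.02 0.25 -0.04 20 -45 -45 1;-0.02 0.4 -0.05 40 -80 -45 1;-0.02 0.4 -0.08 70 -110 -45 1;-0.02 0.4 -0.08 92 -130 -45 1;-0.02 0.4 -0.08 103.7 -140.2 -44.8 1;-0.02 0.4 -0.08 103.7 -140.2 -44.8 1;-0.02 0.4 -0.08 103.7 -140.2 -44.8 1")

```text
time: 19.25
tool_pos: [448.3, -135.0, 215.0]
tcp_rot: [-3.138, -0.001, -2.849]
contact_force: [0.8, 0.2, -0.4]
grip_width: 91.6
```

```bash
python3 shot.py wrist w11
python3 - <<'E'
import sys;sys.path.insert(0,'.')
from rows import *
rows([((447.6,-135.6,96),down(3.431))])
d=load('w11');W=P(d,d['pose'])
b=E('z',.289)
print(proj(W,[np.array([447.6,-135.6,103])+b.apply([x,y,0]) for x,y in [(-34,-17),(34,-17),(34,17),(-34,17)]]).round(1).tolist())
E
```

```text
19.25 [ 448.3 -135.   215. ] [-3.138e+00 -1.000e-03 -2.849e+00] [ 0.8  0.2 -0.4] 91.6
-0 -0 0 0.8 -0 119.1
[[295.6, 190.3], [297.2, 283.8], [344.2, 284.0], [346.4, 190.5]]
```

View pics/w11.png

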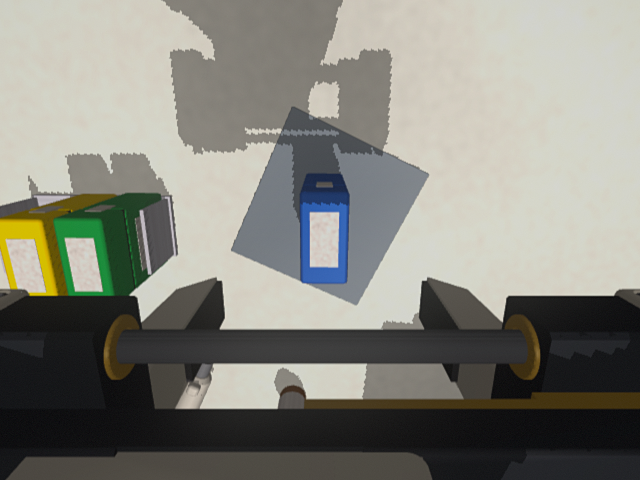

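The box top is at (300–349, 192–284), about 2.5 mm off in tool y from my prediction. I'll shift by 2 and descend.

Request:
step_arm(increments="0 0 0 0.8 2 30 1;0 0 0 0.8 2 60 1;0 0 0 0.8 2 85 1;0 0 0 0.8 2 105 1;0 0 0 0.8 2 115 1;0 0 0 0.8 2 119 1;0 0 0 0.8 2 119 1;0 0 0 0.8 2 119 0;0 0 0 0.8 2 119 -0.5;0 0 0 0.8 2 119 -0.5;0 0 0 0.8 2 119 -0.5;0 0 0 0.8 2 119 -0.5;0 0 0 0.8 2 119 -0.5;0 0 0 0.8 2 119 -0.5")

```text
time: 21.05
tool_pos: [446.4, -134.2, 95.9]
tcp_rot: [-3.138, -0.001, -2.849]
contact_force: [-0.0, 0.9, -0.8]
grip_width: 34.1
```

Gripped at 34.1 mm. Now I plan the insertion and check reach.

```bash
cat > t3.py <<'E'
from kin import *
np.set_printoptions(precision=3,suppress=True)
def iks(p,Rt,q0):
    g=lambda q:np.r_[(fk(q,K)[0]-p)/100,(fk(q,K)[1].inv()*Rt).as_rotvec()]
    s=least_squares(g,np.clip(q0,lo+.001,hi-.001),bounds=(lo,hi));return s.x,s.cost
for tl in (.55,.58,.60,.62,.65):
    q=np.array([-.15,.45,1.85,.5,.35,-.8])
    print(tl)
    for up in (0,20,40,80,120,150):
        d=.7-tl
        p=binpt(np.array([15,-3,1.5])+(93+up)*np.array([np.sin(d),0,np.cos(d)]),.7)
        q,c=iks(p,tool(tl,np.pi/2),q);print('  ',up,p,q,'%.1e'%c)
E
python3 t3.py
```

```text
0.55
   0 [630.714  46.04  148.595] [-0.133  0.436  1.837  0.491  0.388 -0.759] 4.8e-27
   20 [620.501  43.809 165.646] [-0.14   0.395  1.846  0.463  0.419 -0.735] 4.5e-21
   40 [610.288  41.579 182.696] [-0.149  0.353  1.853  0.439  0.453 -0.713] 1.2e-21
   80 [589.861  37.119 216.797] [-0.166  0.271  1.861  0.397  0.526 -0.676] 1.7e-28
   120 [569.435  32.658 250.898] [-0.185  0.191  1.86   0.364  0.608 -0.649] 2.5e-29
   150 [554.116  29.313 276.474] [-0.2    0.133  1.853  0.345  0.673 -0.633] 4.2e-19
0.58
   0 [628.412  45.537 147.102] [-0.14   0.432  1.869  0.596  0.346 -0.869] 2.1e-22
   20 [617.704  43.199 163.831] [-0.148  0.389  1.88   0.559  0.376 -0.835] 1.6e-20
   40 [606.995  40.86  180.56 ] [-0.157  0.347  1.889  0.526  0.408 -0.805] 2.6e-21
   80 [585.579  36.183 214.019] [-0.176  0.262  1.9    0.469  0.48  -0.755] 2.0e-28
   120 [564.163  31.507 247.477] [-0.197  0.178  1.903  0.425  0.561 -0.717] 4.6e-29
   150 [548.101  27.999 272.571] [-0.214  0.118  1.898  0.399  0.627 -0.695] 8.5e-30
0.6
   0 [626.902  45.207 146.067] [-0.145  0.43   1.89   0.683  0.321 -0.959] 8
[... 748 characters left out ...]
.423 -0.887] 2.1e-28
   120 [557.293  30.007 242.667] [-0.215  0.164  1.958  0.527  0.502 -0.829] 1.2e-28
   150 [540.264  26.288 267.083] [-0.235  0.1    1.957  0.489  0.568 -0.796] 8.2e-31
0.65
   0 [623.218  44.403 143.346] [-0.161  0.429  1.938  0.959  0.28  -1.246] 1.9e-05
   20 [611.393  41.821 159.268] [-0.168  0.383  1.957  0.894  0.294 -1.183] 1.6e-24
   40 [599.568  39.238 175.19 ] [-0.179  0.338  1.97   0.827  0.321 -1.12 ] 1.3e-20
   80 [575.918  34.074 207.033] [-0.202  0.247  1.99   0.712  0.385 -1.013] 4.9e-29
   120 [552.268  28.909 238.876] [-0.229  0.156  2.     0.623  0.462 -0.933] 1.3e-28
   150 [534.53   25.036 262.759] [-0.251  0.089  2.001  0.571  0.527 -0.887] 2.9e-31
```

Request:
step_arm(increments="0 0 0 0 0 -3 -0.5;0 0 0 0 0 -15 -0.5;0 0 0 0 0 -40 -0.5;0 0 0 0 0 -75 -0.5;0 0 0 0 0 -110 -0.5;0 0 0 0 0 -145 -0.5;0 0 0 0 0 -165 -0.5;0 0 0 0 0 -165 -0.5")

```text
time: 22.05
tool_pos: [446.9, -133.9, 262.8]
tcp_rot: [-3.135, 0.002, -2.849]
contact_force: [1.3, -0.8, -2.4]
grip_width: 33.8
```

```bash
cat > t4.py <<'E'
from rows import *
def tp(up,xb=15,tl=.6,y=-3,z0=1.5):
    d=.7-tl
    return binpt(np.array([xb,y,z0])+(93+up)*np.array([np.sin(d),0,np.cos(d)]),.7),tool(tl,np.pi/2)
if __name__=="__main__":
    d=delta(*tp(150))
    print(d.round(3))
    for f in (.03,.1,.18,.27,.36,.45,.54,.63,.72,.81,.89,.95,.98,1,1): print(' '.join('%g'%round(v*f,3 if i<3 else 1) for i,v in enumerate(d))+' -0.5',end=';')
E
python3 t4.py
```

```text
[  -0.459   -0.487    1.596 -139.538  126.15    -7.652]
-0.014 -0.015 0.048 -4.2 3.8 -0.2 -0.5;-0.046 -0.049 0.16 -14 12.6 -0.8 -0.5;-0.083 -0.088 0.287 -25.1 22.7 -1.4 -0.5;-0.124 -0.131 0.431 -37.7 34.1 -2.1 -0.5;-0.165 -0.175 0.574 -50.2 45.4 -2.8 -0.5;-0.207 -0.219 0.718 -62.8 56.8 -3.4 -0.5;-0.248 -0.263 0.862 -75.4 68.1 -4.1 -0.5;-0.289 -0.307 1.005 -87.9 79.5 -4.8 -0.5;-0.331 -0.351 1.149 -100.5 90.8 -5.5 -0.5;-0.372 -0.394 1.293 -113 102.2 -6.2 -0.5;-0.409 -0.433 1.42 -124.2 112.3 -6.8 -0.5;-0.436 -0.463 1.516 -132.6 119.8 -7.3 -0.5;-0.45 -0.477 1.564 -136.7 123.6 -7.5 -0.5;-0.459 -0.487 1.596 -139.5 126.1 -7.7 -0.5;-0.459 -0.487 1.596 -139.5 126.1 -7.7 -0.5;
```

Request:
step_arm(increments="-0.014 -0.015 0.05 -4 4 0 -0.5;-0.046 -0.049 0.16 -14 13 -1 -0.5;-0.083 -0.088 0.287 -25 23 -1 -0.5;-0.124 -0.131 0.431 -38 34 -2 -0.5;-0.165 -0.175 0.574 -50 45 -3 -0.5;-0.207 -0.219 0.718 -63 57 -3 -0.5;-0.248 -0.263 0.862 -75 68 -4 -0.5;-0.289 -0.307 1.005 -88 79 -5 -0.5;-0.331 -0.351 1.149 -100 91 -5 -0.5;-0.372 -0.394 1.293 -113 102 -6 -0.5;-0.409 -0.433 1.42 -124 112 -7 -0.5;-0.436 -0.463 1.516 -133 120 -7 -0.5;-0.45 -0.477 1.564 -137 124 -7.5 -0.5;-0.459 -0.487 1.596 -139.5 126.1 -7.7 -0.5;-0.459 -0.487 1.596 -139.5 126.1 -7.7 -0.5;-0.459 -0.487 1.596 -139.5 126.1 -7.7 -0.5")

```text
time: 24.05
tool_pos: [543.3, 27.2, 267.4]
tcp_rot: [2.546, -0.002, 1.786]
contact_force: [0.5, 0.2, -1.2]
grip_width: 34.0
```

```bash
python3 shot.py wrist w12; python3 shot.py side s12;  python3 -c "
from h import *
crop('s12c','s12',210,90,170,170,4)"
python3 - <<'E'
import sys;sys.path.insert(0,'.')
from t4 import *
from plant import get_obs
print(get_obs()['joint_positions'].round(3))
rows([tp(u) for u in (150,100,60,30,10,3,0)])
E
```

```text
24.05 [543.3  27.2 267.4] [ 2.546e+00 -2.000e-03  1.786e+00] [ 0.5  0.2 -1.2] 34.0
24.1 [543.4  27.2 267.5] [ 2.546e+00 -2.000e-03  1.786e+00] [-0.2 -0.3 -1.2] 33.9
[-0.225  0.111  1.929  0.442  0.598 -0.743]
-0 -0 -0 -0.1 1.8 -1.4
-0 -0 -0 -0.2 2 48.6
-0 -0 -0 -0.3 2.1 88.6
-0 -0 -0 -0.3 2.3 118.6
-0 -0 -0 -0.3 2.3 138.6
-0 -0 -0 -0.4 2.4 145.6
-0 -0 -0 -0.4 2.4 148.6
```

View pics/s12c.png

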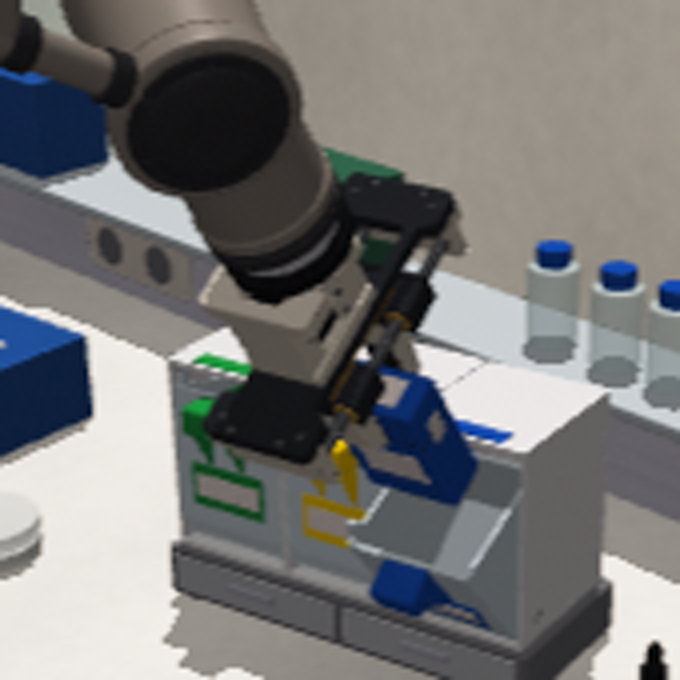

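View pics/w12.png

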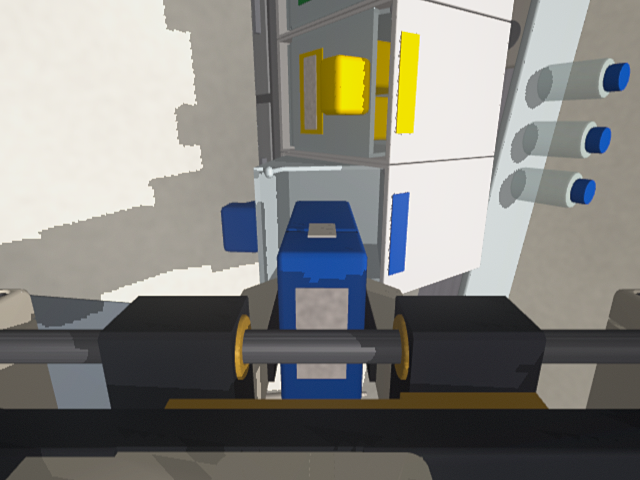

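The box is lined up above the bin, with its lower end at u 280–365. The front rim is at u 255–270 and the bin's left wall at v 168. A quick check of the bin position against this view:

Run:
```python
import sys;sys.path.insert(0,'.')
from t4 import *
d=load('w12');W=P(d,d['pose'])
crop('w12c','w12',215,150,190,150,4)
print(((proj(W,[binpt(v,.7) for v in [(-21,44,116),(-25,47,116),(69,44,90),(69,47,90),(-53,18,116),(-53,-18,116),(-25,18,116)]])-[215,150])*4).round(0).tolist())
m=E('z',Y); print('roof',((proj(W,[H+m.apply([-25,y,139.5]) for y in(-49,50)])-[215,150])*4).round().tolist())
p,Rt=d['pose'][:3],R.from_euler('xyz',d['pose'][3:])
print('box',((proj(W,[p+Rt.apply(v) for v in [(34,-17,93),(34,17,93),(34,-17,-7),(34,17,-7)]])-[215,150])*4).round().tolist())
```

```text
[[173.0, 84.0], [150.0, 67.0], [677.0, 73.0], [678.0, 57.0], [11.0, 224.0], [26.0, 409.0], [159.0, 227.0]]
roof [[674.0, 601.0], [701.0, 59.0]]
box [[315.0, 195.0], [533.0, 195.0], [237.0, 408.0], [610.0, 407.0]]
```

View pics/w12c.png

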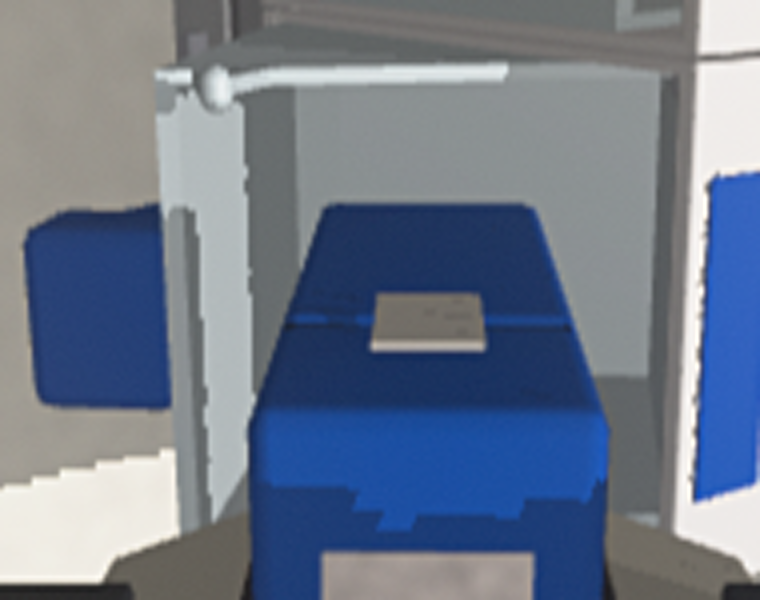

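Offsets are about 2 mm, so I add that to the shift and insert, stopping just above the floor.

Request:
step_arm(increments="0 0 0 0 2 8 -0.5;0 0 0 0 4 25 -0.5;0 0 0 0 4 45 -0.5;0 0 0 0 4 65 -0.5;0 0 0 0 4 85 -0.5;0 0 0 0 4 103 -0.5;0 0 0 0 4 118 -0.5;0 0 0 0 4 130 -0.5;0 0 0 0 4 138 -0.5;0 0 0 0 4 140 -0.5;0 0 0 0 4 140 -0.5")

```text
time: 25.52
tool_pos: [623.7, 45.0, 154.6]
tcp_rot: [2.545, -0.002, 1.785]
contact_force: [-0.3, 0.3, -1.3]
grip_width: 33.7
```

```bash
python3 shot.py wrist w13; python3 shot.py side s13;  python3 -c "
from h import *
crop('s13c','s13',210,110,170,150,4)"
python3 - <<'E'
import sys;sys.path.insert(0,'.')
from t4 import *
from plant import get_obs
print(get_obs()['joint_positions'].round(3))
rows([tp(u,17) for u in (10,3,0)])
E
```

```text
25.525 [623.7  45.  154.6] [ 2.545e+00 -2.000e-03  1.785e+00] [-0.3  0.3 -1.3] 33.7
25.575 [623.7  45.  154.8] [ 2.544e+00 -2.000e-03  1.785e+00] [-0.1  0.7 -2. ] 33.7
[-0.147  0.411  1.887  0.642  0.341 -0.916]
-0 -0 -0 -0.4 -0.5 -1.1
-0 -0 -0 -0.4 -0.4 5.9
-0 -0 -0 -0.5 -0.4 8.9
```

View pics/s13c.png

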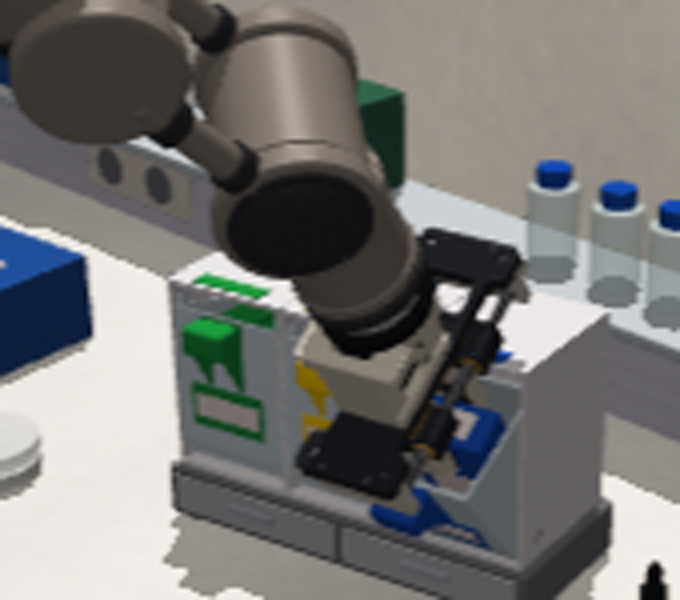

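View pics/w13.png

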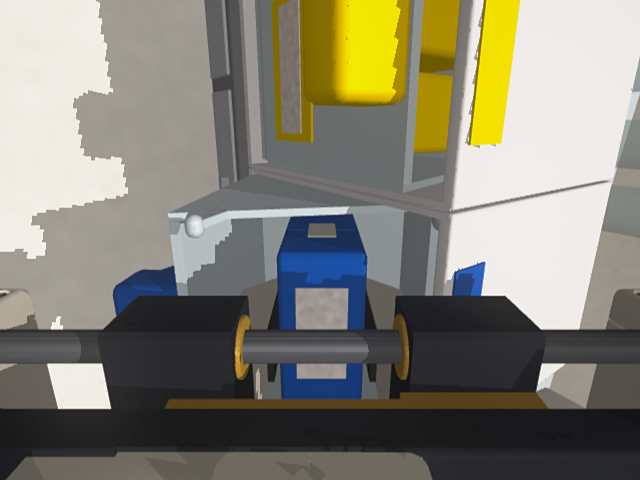

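The box is inside the bin, about 9 mm above the floor, and clear of the walls. I lower it to contact.

Request:
step_arm(increments="0 0 0 0 0 2 -0.5;0 0 0 0 0 4 -0.5;0 0 0 0 0 5.5 -0.5;0 0 0 0 0 6.5 -0.5;0 0 0 0 0 7 -0.5;0 0 0 0 0 7 -0.5")

```text
time: 26.38
tool_pos: [627.5, 45.9, 148.7]
tcp_rot: [2.545, -0.002, 1.785]
contact_force: [-0.7, -0.2, -0.2]
grip_width: 34.1
```

Request:
step_arm(increments="0 0 0 0 0 0.8 -0.5;0 0 0 0 0 1.6 -0.5;0 0 0 0 0 2.2 -0.5;0 0 0 0 0 2.2 -0.5")

```text
time: 26.88
tool_pos: [628.8, 46.1, 147.0]
tcp_rot: [2.545, -0.002, 1.785]
contact_force: [-1.5, -0.2, 2.0]
grip_width: 33.5
```

Request:
step_arm(increments="0 0 0 0 0 0.5 -0.5;0 0 0 0 0 1 -0.5;0 0 0 0 0 1 -0.5")

```text
time: 27.25
tool_pos: [629.0, 46.2, 146.9]
tcp_rot: [2.544, -0.002, 1.786]
contact_force: [-10.3, -3.4, 11.0]
grip_width: 34.1
```

Request:
step_arm(increments="0 0 0 0 0 -1.5 -0.5;0 0 0 0 -2.5 -1.5 -0.5;0 0 0 0 -5 -1.5 -0.5;0 0 0 0 -5 -1 -0.5;0 0 0 0 -5 -1 -0.5")

```text
time: 27.88
tool_pos: [625.1, 45.1, 145.0]
tcp_rot: [2.543, -0.002, 1.785]
contact_force: [-3.7, -1.0, 6.9]
grip_width: 33.6
```

Request:
step_arm(increments="0 0 0 0 0 0 -0.22;0 0 0 0 0 0 -0.2;0 0 0 0 0 0 -0.17;0 0 0 0 0 0 -0.15;0 0 0 0 0 0 -0.15")

```text
time: 28.5
tool_pos: [624.6, 45.3, 143.8]
tcp_rot: [2.545, -0.002, 1.786]
contact_force: [-1.2, -0.3, -1.2]
grip_width: 39.1
```

```bash
python3 shot.py wrist w14; python3 shot.py side s14;  python3 -c "
from h import *
crop('s14c','s14',290,190,90,80,8)"
```

```text
28.5 [624.6  45.3 143.8] [ 2.545e+00 -2.000e-03  1.786e+00] [-1.2 -0.3 -1.2] 39.1
28.55 [624.6  45.3 143.9] [ 2.545e+00 -2.000e-03  1.786e+00] [ 0.6 -0.1 -0.7] 39.0
```

View pics/s14c.png

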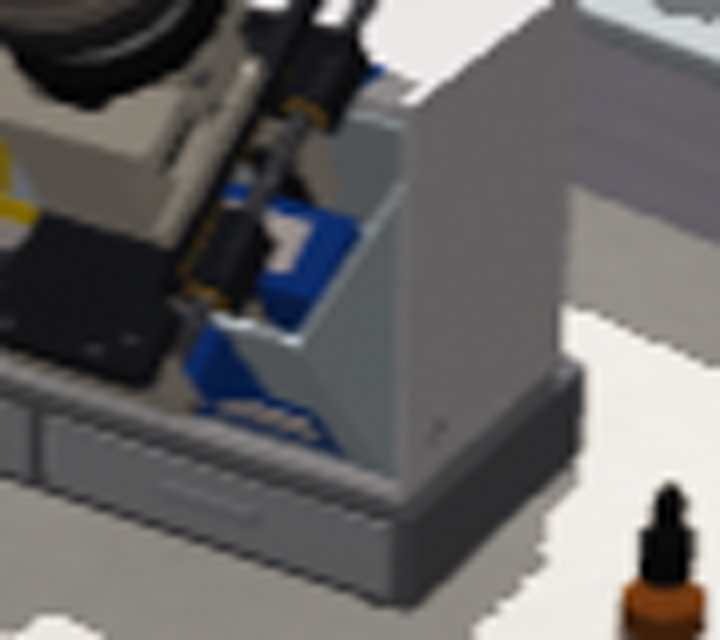

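View pics/w14.png

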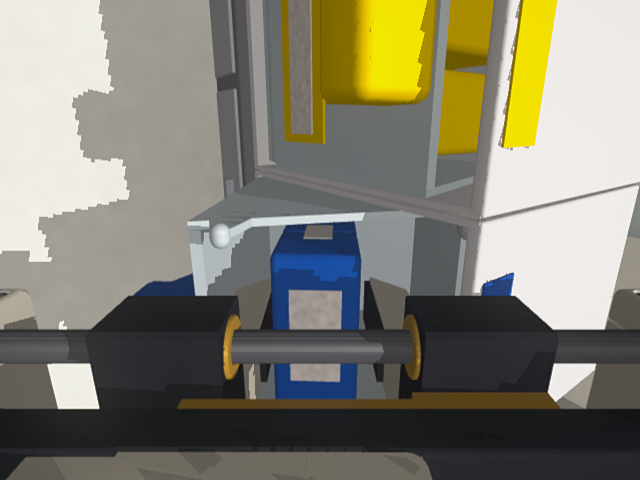

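Open to 39 mm, the box rests on the front finger (left edge at u 273) and there is still room to the front wall. I'll ease the finger towards the wall to shrink the final lean.

Request:
step_arm(increments="0 0 0 0 -1.5 0 -0.15;0 0 0 0 -3 0 -0.15;0 0 0 0 -4 0 -0.15;0 0 0 0 -4 0 -0.15")

```text
time: 29.1
tool_pos: [621.3, 44.6, 141.7]
tcp_rot: [2.545, -0.002, 1.785]
contact_force: [-0.0, 0.1, -1.0]
grip_width: 39.0
```

Request:
step_arm(increments="0 0 0 0 -1.5 0 -0.15;0 0 0 0 -3 0 -0.15;0 0 0 0 -4 0 -0.15;0 0 0 0 -4 0 -0.15")

```text
time: 29.6
tool_pos: [620.5, 44.1, 141.5]
tcp_rot: [2.54, -0.001, 1.785]
contact_force: [8.7, 5.3, 1.4]
grip_width: 39.3
```

```bash
python3 shot.py wrist w15
```

```text
29.6 [620.5  44.1 141.5] [ 2.540e+00 -1.000e-03  1.785e+00] [8.7 5.3 1.4] 39.3
```

View pics/w15.png

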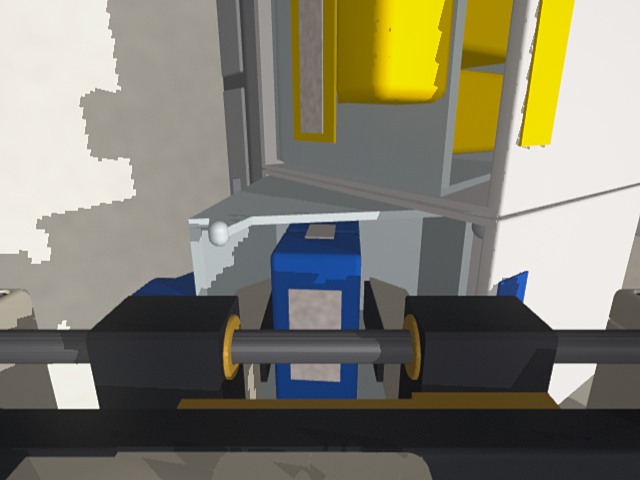

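The front finger now touches the wall. I back off slightly and withdraw slowly along the bin's axis.

Request:
step_arm(increments="0 0 0 0 3 0 -0.15;0 0 0 0 3 -4 -0.15;0 0 0 0 2 -9 -0.15;0 0 0 0 1.5 -14 -0.15;0 0 0 0 1 -19 -0.15;0 0 0 0 0.5 -23 -0.15;0 0 0 0 0 -26 -0.15;0 0 0 0 0 -29 -0.15;0 0 0 0 0 -32 -0.15;0 0 0 0 0 -35 -0.15;0 0 0 0 0 -40 -0.15;0 0 0 0 0 -50 -0.15;0 0 0 0 0 -70 -0.15;0 0 0 0 0 -100 -0.15;0 0 0 0 0 -130 -0.15;0 0 0 0 0 -150 -0.15;0 0 0 0 0 -150 -0.15")

```text
time: 31.78
tool_pos: [535.8, 25.3, 265.4]
tcp_rot: [2.542, -0.001, 1.785]
contact_force: [0.1, 0.2, -0.2]
grip_width: 39.2
```

```bash
python3 shot.py wrist w16;python3 shot.py side s16;  python3 -c "
from h import *
crop('s16c','s16',250,150,120,105,6)"
```

```text
31.775 [535.8  25.3 265.4] [ 2.542e+00 -1.000e-03  1.785e+00] [ 0.1  0.2 -0.2] 39.2
31.825 [535.8  25.5 264.2] [ 2.544e+00 -1.000e-03  1.785e+00] [ 0.3 -0.1  0.2] 39.1
```

View pics/s16c.png

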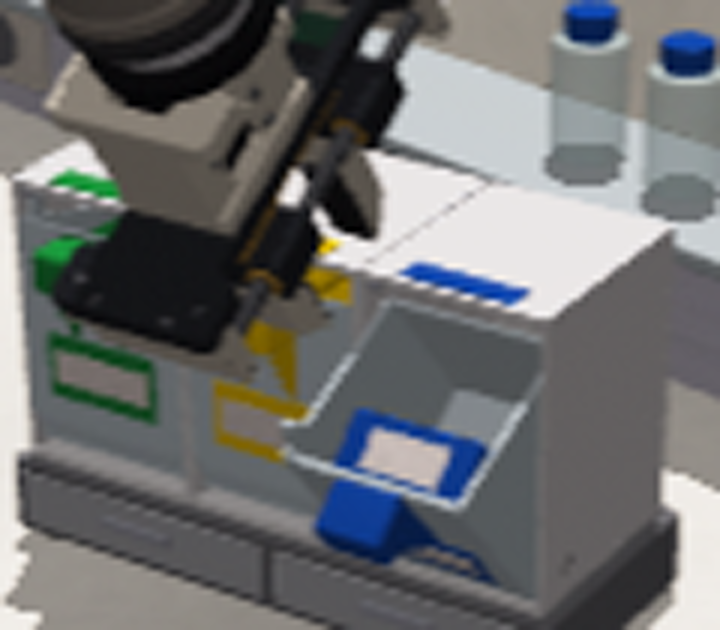

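View pics/w16.png

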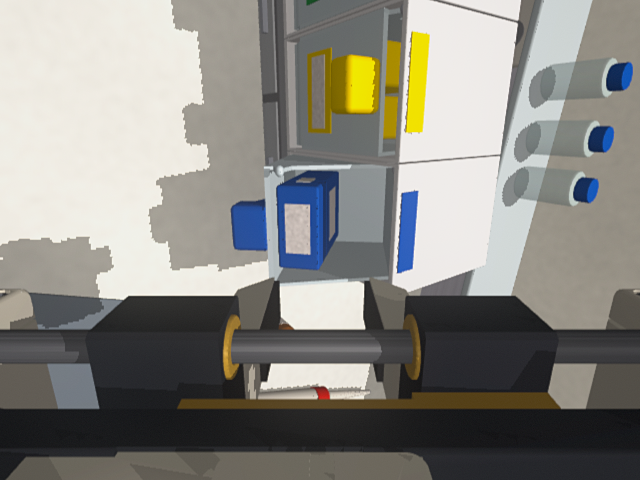

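The box is in the bin, leaning on the front wall. In the wrist view its top is at (280–338, 172–268). Now I re-pinch the pull.

Run:
```python
import sys;sys.path.insert(0,'.')
from t4 import *
def pp(th,tl,up=0): 
    T=tool(tl,np.pi); return binpt([-39.4,0,111.4],th)-T.apply([0,0,up]),T
rows([pp(.7,.4,100),pp(.7,.4,30),pp(.7,.4,0)])
d=delta(*pp(.7,.4,100))
print(ik(*pp(.7,.4,100),n=8),ik(*pp(.7,.4,0),n=8))
for f in (.06,.17,.28,.39,.5,.61,.72,.83,.93,1): print(' '.join('%g'%round(v*f,3 if i<3 else 1) for i,v in enumerate(d))+' 0.3',end=';')
```

```text
0.16 0.15 -1.57 2.6 -34.5 40.7
0.16 0.15 -1.57 2.5 -48.1 109.3
0.16 0.15 -1.57 2.4 -54 138.8
[array([-0.17833299,  0.21459516,  1.89390609,  0.24115122,  0.67507281,
       -2.12554996])] [array([-0.14497416,  0.41711473,  1.91147215,  0.31672353,  0.45607264,
       -2.19067449])]
0.009 0.009 -0.094 0.2 -2.1 2.4 0.3;0.026 0.026 -0.266 0.4 -5.9 6.9 0.3;0.044 0.043 -0.439 0.7 -9.6 11.4 0.3;0.061 0.06 -0.611 1 -13.4 15.9 0.3;0.078 0.077 -0.783 1.3 -17.2 20.3 0.3;0.095 0.093 -0.956 1.6 -21 24.8 0.3;0.112 0.11 -1.128 1.9 -24.8 29.3 0.3;0.129 0.127 -1.3 2.2 -28.6 33.8 0.3;0.145 0.142 -1.457 2.4 -32 37.8 0.3;0.156 0.153 -1.567 2.6 -34.5 40.7 0.3;
```

Request:
step_arm(increments="0.01 0.01 -0.1 0 -2 2 0.3;0.026 0.026 -0.266 0.4 -6 7 0.3;0.044 0.043 -0.44 0.7 -10 11 0.3;0.061 0.06 -0.61 1 -13 16 0.3;0.078 0.077 -0.783 1.3 -17 20 0.3;0.095 0.093 -0.956 1.6 -21 25 0.3;0.112 0.11 -1.128 1.9 -25 29 0.3;0.129 0.127 -1.3 2.2 -29 34 0.3;0.145 0.142 -1.457 2.4 -32 38 0.3;0.156 0.153 -1.567 2.6 -34.5 40.7 0.3;0.156 0.153 -1.567 2.6 -34.5 40.7 0.3;0.156 0.153 -1.567 2.6 -34.5 40.7 0.3")

```text
time: 33.38
tool_pos: [529.8, 27.2, 210.0]
tcp_rot: [3.14, 0.399, -2.929]
contact_force: [0.3, -0.4, 0.3]
grip_width: 59.6
```

```bash
python3 shot.py wrist w17
python3 - <<'E'
import sys;sys.path.insert(0,'.')
from t4 import *
def pp(th,tl,up=0): 
    T=tool(tl,np.pi); return binpt([-39.4,0,111.4],th)-T.apply([0,0,up]),T
rows([pp(.7,.4,100),pp(.7,.4,0)])
E
```

```text
33.375 [529.8  27.2 210. ] [ 3.14   0.399 -2.929] [ 0.3 -0.4  0.3] 59.6
0 -0 -0 0 -0 -0.3
0 -0 -0 -0 -0.1 99.7
```

View pics/w17.png

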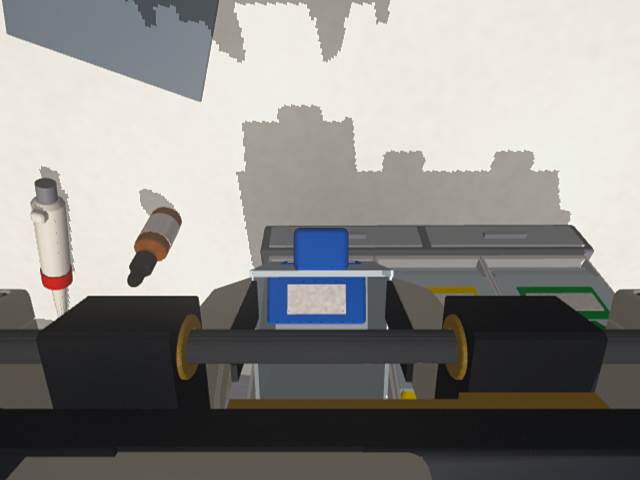

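The box's top face lies flat along the front rim, and the pull (294–349) is centred between the fingers. Now down and pinch.

Request:
step_arm(increments="0 0 0 2 0 20 0.3;0 0 0 2 0 45 0.3;0 0 0 2 0 70 0.3;0 0 0 2 0 88 0.3;0 0 0 2 0 97 0.3;0 0 0 2 0 99.5 0.3;0 0 0 2 0 99.5 0.3;0 0 0 2 0 99.5 -0.6;0 0 0 2 0 99.5 -0.6;0 0 0 2 0 99.5 -0.6;0 0 0 2 0 99.5 -0.6;0 0 0 2 0 99.5 -0.6;0 0 0 2 0 99.5 -0.6")

```text
time: 35.05
tool_pos: [565.9, 34.7, 118.4]
tcp_rot: [-3.141, 0.4, -2.926]
contact_force: [-2.6, -3.6, 4.9]
grip_width: 35.9
```

```bash
cat > t5.py <<'E'
from t4 import *
from plant import get_obs
# arc by rotating the actual TCP about the hinge
def arc(ts,tls,th0=.7):
    o=get_obs();p0=o['tool_pos'];m=E('z',Y);v=m.inv().apply(p0-H);print(v.round(1))
    for t,a in zip(ts,tls):
        q=H+m.apply(E('y',th0-t).apply(v)); d=delta(q,tool(a,np.pi)); print(' '.join('%g'%round(x,2 if i<3 else 1) for i,x in enumerate(d))+' -0.6',end=';')
    print()
E
python3 - <<'E'
import sys;sys.path.insert(0,'.')
from t5 import *
ts=np.array([.69,.67,.64,.6,.56,.52,.48,.44,.4,.36,.32,.29,.26,.23,.21,.21]);arc(ts,.4*ts/.7)
E
```

```text
[-103.8   -0.2   59.9]
-0 0.01 0 -1 -0 -0.7 -0.6;-0 0.02 0 -2.9 -0 -2.1 -0.6;-0 0.03 0 -5.9 -0 -4.2 -0.6;-0 0.06 0 -9.9 -0 -6.7 -0.6;-0 0.08 0 -14 -0 -9.1 -0.6;-0 0.1 0 -18.3 -0 -11.4 -0.6;-0 0.13 0 -22.6 -0 -13.5 -0.6;-0 0.15 0 -27 -0 -15.4 -0.6;-0 0.17 0 -31.5 -0 -17.1 -0.6;-0 0.19 0 -36 -0 -18.6 -0.6;-0 0.22 0 -40.6 -0 -20 -0.6;-0 0.23 0 -44.1 -0 -20.9 -0.6;-0 0.25 0 -47.6 -0 -21.7 -0.6;-0 0.27 0 -51.1 -0 -22.3 -0.6;-0 0.28 0 -53.5 -0 -22.7 -0.6;-0 0.28 0 -53.5 -0 -22.7 -0.6;
```

Request:
step_arm(increments="0 0.01 0 -1 0 -0.7 -0.6;0 0.02 0 -2.9 0 -2.1 -0.6;0 0.03 0 -5.9 0 -4.2 -0.6;0 0.06 0 -9.9 0 -6.7 -0.6;0 0.08 0 -14 0 -9.1 -0.6;0 0.1 0 -18.3 0 -11.4 -0.6;0 0.13 0 -22.6 0 -13.5 -0.6;0 0.15 0 -27 0 -15.4 -0.6;0 0.17 0 -31.5 0 -17.1 -0.6;0 0.17 0 -31.5 0 -17.1 -0.6")

```text
time: 36.3
tool_pos: [586.4, 39.2, 145.3]
tcp_rot: [-3.141, 0.225, -2.926]
contact_force: [-4.9, -5.4, 3.4]
grip_width: 35.7
```

```bash
python3 shot.py side s18;  python3 -c "
from h import *
crop('s18c','s18',250,130,120,120,5)"
python3 - <<'E'
import sys;sys.path.insert(0,'.')
from t5 import *
ts=np.array([.37,.34,.31,.28,.25,.22,.2,.18,.16,.14,.12,.1]);arc(ts,.4*ts/.7,.4)
E
```

```text
36.3 [586.4  39.2 145.3] [-3.141  0.225 -2.926] [-4.9 -5.4  3.4] 35.7
[-82.9  -0.2  86.7]
-0 0.01 0 -3.1 -0 -1.8 -0.6;-0 0.03 0 -6.3 -0 -3.5 -0.6;-0 0.05 0 -9.5 -0 -5.1 -0.6;-0 0.07 0 -12.8 -0 -6.6 -0.6;-0 0.08 0 -16.1 -0 -8 -0.6;-0 0.1 0 -19.4 -0 -9.3 -0.6;-0 0.11 0 -21.7 -0 -10.1 -0.6;-0 0.12 0 -24 -0 -10.9 -0.6;-0 0.13 0 -26.3 -0 -11.6 -0.6;-0 0.15 0 -28.6 -0 -12.3 -0.6;-0 0.16 0 -30.9 -0 -13 -0.6;-0 0.17 0 -33.2 -0 -13.5 -0.6;
```

View pics/s18c.png

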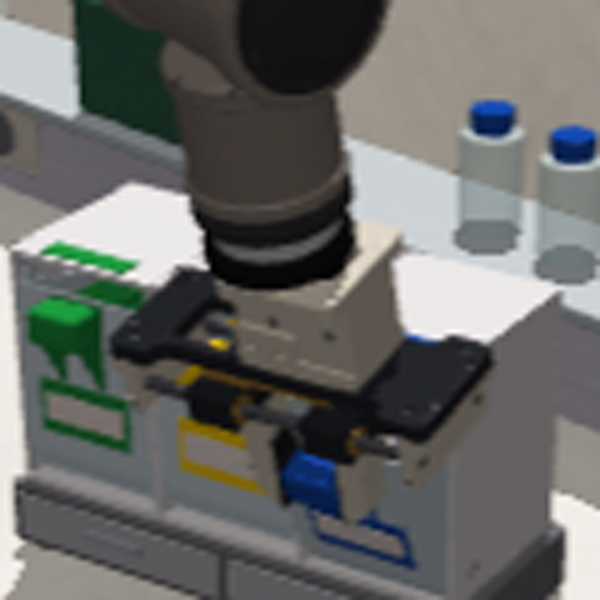

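Request:
step_arm(increments="0 0.01 0 -3.1 0 -1.8 -0.6;0 0.03 0 -6.3 0 -3.5 -0.6;0 0.05 0 -9.5 0 -5.1 -0.6;0 0.07 0 -12.8 0 -6.6 -0.6;0 0.08 0 -16.1 0 -8 -0.6;0 0.1 0 -19.4 0 -9.3 -0.6;0 0.11 0 -21.7 0 -10.1 -0.6;0 0.12 0 -24 0 -10.9 -0.6;0 0.13 0 -26.3 0 -11.6 -0.6;0 0.15 0 -28.6 0 -12.3 -0.6;0 0.16 0 -30.9 0 -13 -0.6;0 0.17 0 -33.2 0 -13.5 -0.6;0 0.17 0 -33.2 0 -13.5 -0.6")

```text
time: 37.98
tool_pos: [616.0, 45.7, 166.3]
tcp_rot: [-3.141, 0.058, -2.926]
contact_force: [-2.0, -4.9, -0.6]
grip_width: 35.8
```

```bash
python3 shot.py wrist w19; python3 shot.py side s19;  python3 -c "
from h import *
crop('s19c','s19',250,130,120,120,5)"
python3 - <<'E'
import sys;sys.path.insert(0,'.')
from t5 import *
ts=np.array([.09,.075,.06,.045,.03,.015,0,-.01,-.02]);arc(ts,np.maximum(0,.4*ts/.7),.1)
E
```

```text
37.975 [616.   45.7 166.3] [-3.141  0.058 -2.926] [-2.  -4.9 -0.6] 35.8
38.025 [616.   45.7 166.3] [-3.141  0.058 -2.926] [-1.6 -4.4 -0.8] 35.6
[-52.6  -0.2 107.8]
-0 0.01 0 -1.1 -0 -0.5 -0.6;-0 0.02 0 -2.8 -0 -1.1 -0.6;-0 0.02 0 -4.5 -0 -1.8 -0.6;-0 0.03 0 -6.2 -0 -2.4 -0.6;-0 0.04 0 -7.9 -0 -3 -0.6;-0 0.05 0 -9.6 -0 -3.5 -0.6;-0 0.06 0 -11.3 -0 -4.1 -0.6;-0 0.06 0 -12.4 -0 -4.4 -0.6;-0 0.06 0 -13.6 -0 -4.7 -0.6;
```

View pics/s19c.png

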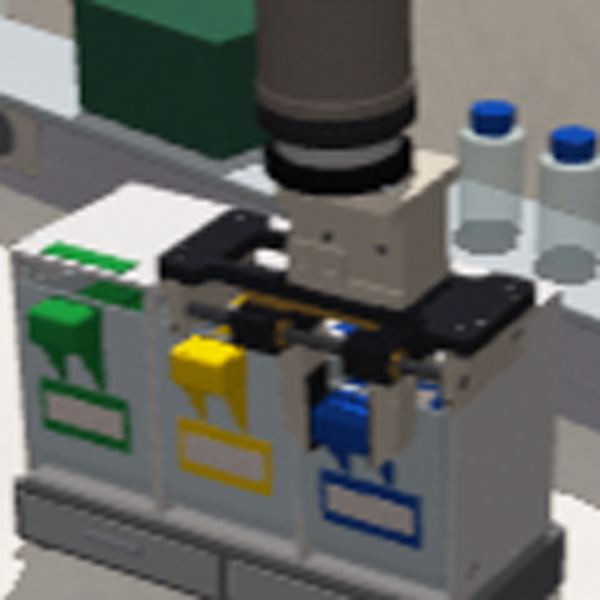

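View pics/w19.png

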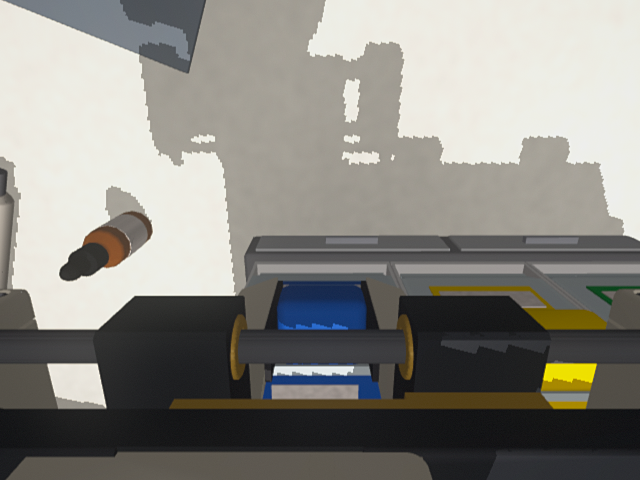

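Bin at about 0.1, forces small. I push through the catch.

Request:
step_arm(increments="0 0.01 0 -1.1 0 -0.5 -0.6;0 0.02 0 -2.8 0 -1.1 -0.6;0 0.02 0 -4.5 0 -1.8 -0.6;0 0.03 0 -6.2 0 -2.4 -0.6;0 0.04 0 -7.9 0 -3 -0.6;0 0.05 0 -9.6 0 -3.5 -0.6;0 0.06 0 -11.3 0 -4.1 -0.6;0 0.06 0 -11.8 0 -4.2 -0.6;0 0.06 0 -11.8 0 -4.2 -0.6")

```text
time: 39.2
tool_pos: [626.3, 48.0, 170.9]
tcp_rot: [-3.141, -0.004, -2.926]
contact_force: [-5.3, -6.4, -4.3]
grip_width: 35.7
```

Request:
step_arm(increments="0 0 0 -1 0 0 -0.6;0 0 0 -2 0 0 -0.6;0 0 0 -2.5 0 0 -0.6;0 0 0 -2.5 0 0 -0.6")

```text
time: 39.7
tool_pos: [626.6, 48.1, 170.9]
tcp_rot: [3.142, -0.01, -2.926]
contact_force: [-14.7, -8.7, 1.3]
grip_width: 36.0
```

It is hard against home: 15 N gave only 0.3 mm of travel. I relax, release and lift off.

Request:
step_arm(increments="0 0 0 1.5 0 0 -0.6;0 0 0 1.5 0 0 -0.3;0 0 0 1.5 0 0 0.2;0 0 0 1.5 0 0 0.3;0 0 0 1.5 0 0 0.3;0 0 0 1.5 0 0 0.3;0 0 0 1.5 0 -8 0.3;0 0 0 1.5 0 -30 0.3;0 0 0 1.5 0 -65 0.3;0 0 0 1.5 0 -95 0.3;0 0 0 30 0 -95 0.3;0 0 0 60 0 -95 0.3;0 0 0 60 0 -95 0.3")

```text
time: 41.32
tool_pos: [570.2, 36.0, 268.0]
tcp_rot: [-3.141, 0.001, -2.927]
contact_force: [-0.3, -0.3, -0.3]
grip_width: 59.6
```

```bash
python3 shot.py wrist w20; python3 shot.py side s20;  python3 -c "
from h import *
crop('s20c','s20',240,150,130,110,5)"
```

```text
41.325 [570.2  36.  268. ] [-3.141e+00  1.000e-03 -2.927e+00] [-0.3 -0.3 -0.3] 59.6
41.375 [571.3  36.1 267.9] [-3.141e+00  2.000e-03 -2.927e+00] [ 0.4 -0.2  1.1] 59.9
```

View pics/s20c.png

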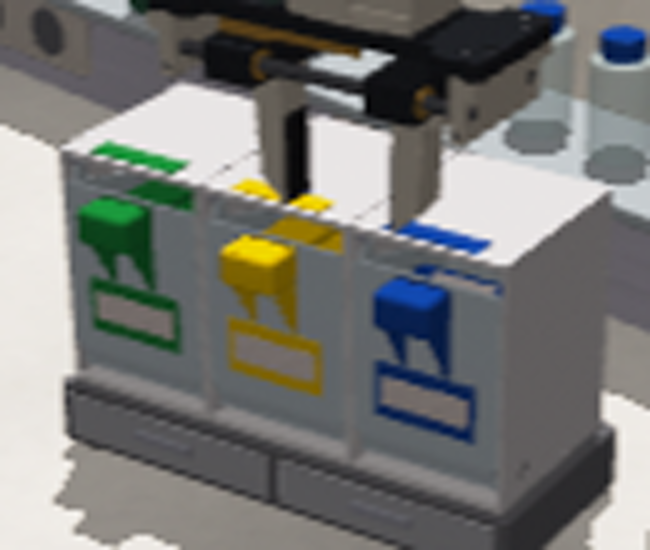

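View pics/w20.png

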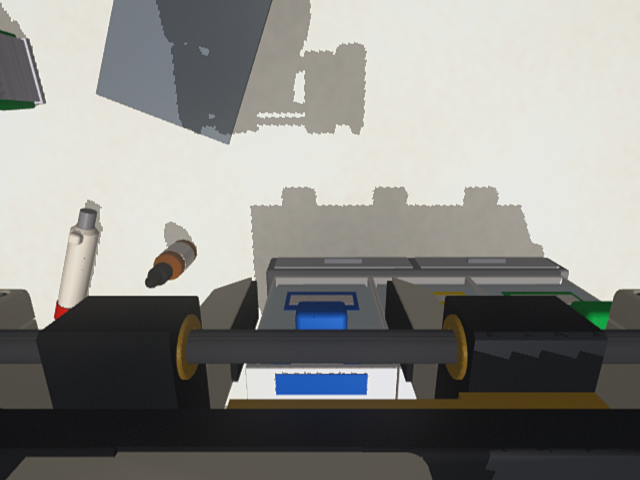

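The bin looks home and in line with the others. I back off for a clear look into the gap and compare the pull's position with the start picture.

Run:
```python
import sys;sys.path.insert(0,'.')
from t5 import *
T=(np.array([455,10,230.]),tool(.6,np.pi))
print([q.round(2) for q in ik(*T,n=8)])
rows([T])
```

```text
[array([-0.35, -0.01,  2.18,  0.64,  0.53, -2.63])]
-0 -0.6 0 119.9 -0.6 37.4
```

Request:
step_arm(increments="0 0 0 20 0 0 0.3;0 -0.1 0 45 0 5 0.3;0 -0.2 0 70 0 15 0.3;0 -0.35 0 95 0 25 0.3;0 -0.5 0 115 0 35 0.3;0 -0.6 0 120 0 37 0.3;0 -0.6 0 120 0 37 0.3;0 -0.6 0 120 0 37 0.3")

```text
time: 42.42
tool_pos: [455.7, 10.1, 230.7]
tcp_rot: [-3.141, 0.6, -2.926]
contact_force: [0.6, -0.5, 0.2]
grip_width: 59.7
```

```bash
python3 shot.py wrist w21; python3 shot.py side s21;python3 shot.py scene c21;  python3 -c "
from h import *
crop('s21c','s21',240,150,130,110,6)
crop('w21c','w21',200,150,260,180,3)
for n in ('side0','s21'):
    f=load(n)['frame'][195:260,240:370]; h=cv2.cvtColor(f,cv2.COLOR_RGB2HSV)
    for nm,a,b in (('blue',105,125),('yellow',20,32),('green',45,80)):
        m=cv2.inRange(h,(a,120,40),(b,255,255)); M=cv2.moments(m,True); print(n,nm,M['m00'],round(M['m10']/M['m00'],2),round(M['m01']/M['m00'],2))
"
```

```text
42.425 [455.7  10.1 230.7] [-3.141  0.6   -2.926] [ 0.6 -0.5  0.2] 59.7
42.475 [455.7  10.3 230.7] [-3.14   0.6   -2.925] [ 0.4  0.3 -0. ] 59.8
42.525 [455.6  10.4 230.5] [-3.14   0.6   -2.925] [ 0.5  0.1 -1.3] 59.4
side0 blue 345.0 84.05 20.28
side0 yellow 355.0 54.22 13.06
side0 green 180.0 25.06 9.42
s21 blue 361.0 84.25 19.79
s21 yellow 22.0 57.68 30.18
s21 green 14.0 22.71 20.36
```

View pics/s21c.png

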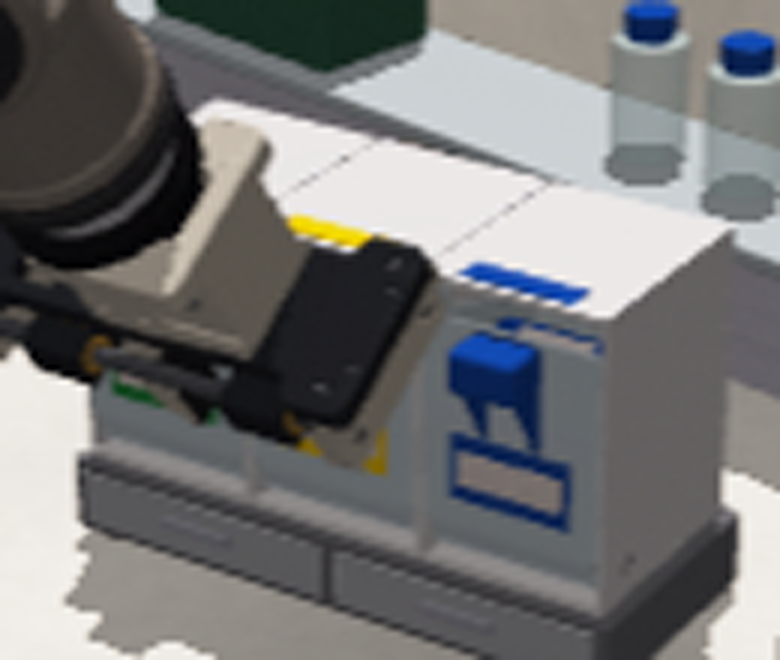

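View pics/w21.png

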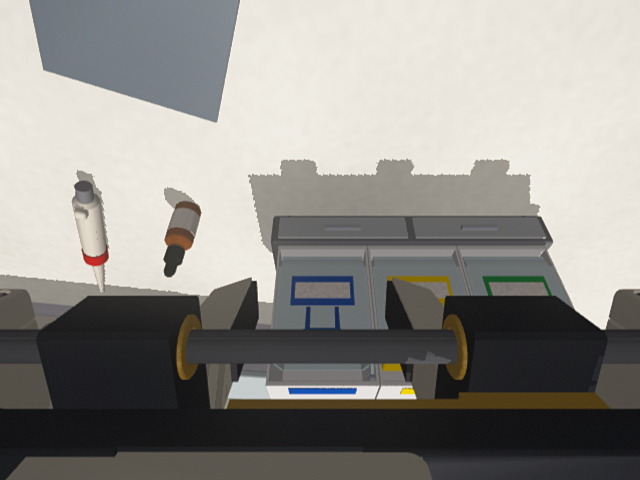

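View pics/s21.png

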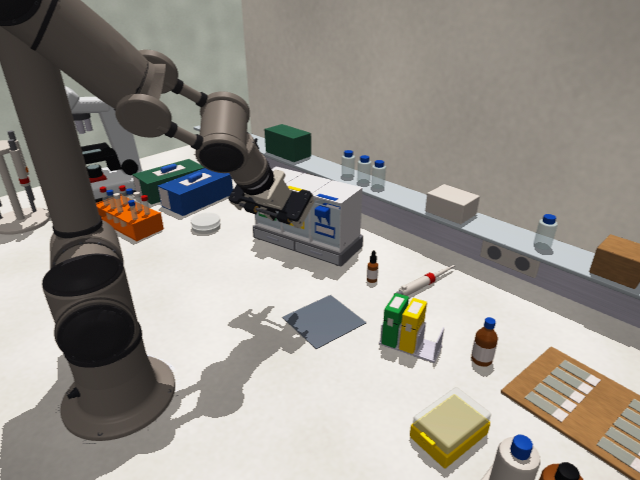

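The blue pull sits at the same pixels as at the start: crop (475,332) with the crop offset, against (475,272). Inside, the box's top edge and label show at (500–605, 320–350). I'll check the lean from that.

Run:
```python
import sys;sys.path.insert(0,'.')
from t5 import *
d=load('s21');S=P(d)
crop('s21d','s21',310,185,40,35,16)
f=lambda pts:((proj(S,[binpt(v,0) for v in pts])-[310,185])*16).round().tolist()
print('rim',f([(-25,-44,116),(-25,44,116)]),'pulltop',f([(-53,-18,116),(-53,18,116),(-25,-18,116)]))
for lean,x0 in ((0,-21),(0,-10),(0,0),(.1,None),(.2,None)):
    # front-bottom corner at x0; box rotated forward by lean about it
    if x0 is None: x0=-21+100*np.sin(lean)
    u=np.array([np.cos(lean),0,-np.sin(lean)*-1]);w=np.array([-np.sin(lean),0,np.cos(lean)])
    b=np.array([x0,-3,0])
    print(lean,round(x0,1),'rear top',f([b+34*u+100*w+[0,y,0] for y in(-34,34)]),'label',f([b+27*u+100*w+[0,y,0] for y in(-21,21)]),f([b+7*u+100*w+[0,y,0] for y in(-21,21)]))
```

```text
rim [[465.0, 398.0], [20.0, 275.0]] pulltop [[243.0, 425.0], [59.0, 373.0], [331.0, 361.0]]
0 -21 rear top [[540.0, 387.0], [202.0, 295.0]] label [[454.0, 385.0], [244.0, 327.0]] [[394.0, 430.0], [183.0, 371.0]]
0 -10 rear top [[572.0, 363.0], [235.0, 272.0]] label [[486.0, 360.0], [277.0, 304.0]] [[427.0, 405.0], [217.0, 347.0]]
0 0 rear top [[601.0, 341.0], [265.0, 251.0]] label [[515.0, 339.0], [307.0, 283.0]] [[457.0, 382.0], [247.0, 325.0]]
0.1 -11.0 rear top [[540.0, 372.0], [201.0, 280.0]] label [[453.0, 373.0], [244.0, 316.0]] [[394.0, 429.0], [183.0, 370.0]]
0.2 -1.1 rear top [[539.0, 364.0], [200.0, 272.0]] label [[452.0, 368.0], [243.0, 311.0]] [[393.0, 433.0], [183.0, 375.0]]
```

View pics/s21d.png

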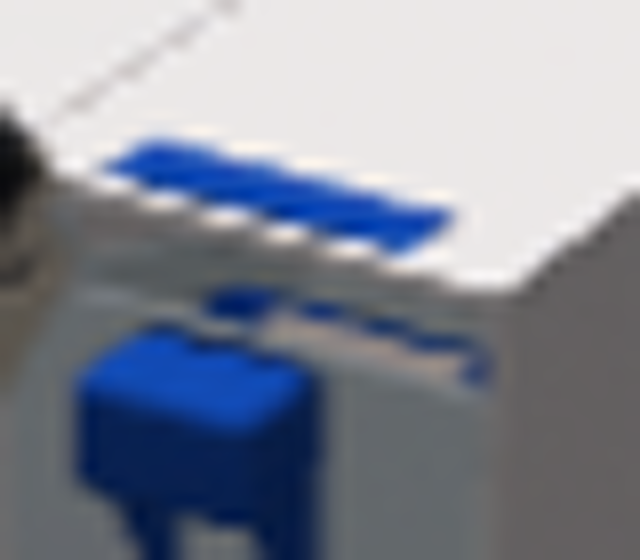

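The bin is home. A box leaning less than 0.33 rad rights itself when the bin is level, and the visible top edge and label fit it standing about 7 mm behind the front wall. Last, a numeric check that the other things stayed put.

```bash
python3 -c "
from h import *
a=load('side0')['frame'].astype(int);b=load('s21')['frame'].astype(int)
D=abs(a-b).max(2)
for n,(x0,y0,x1,y1) in dict(boxes_gy=(380,290,422,345),oil=(362,248,385,288),pipette=(395,262,460,292),reagent=(470,315,500,368),tips=(405,385,495,465),dishes=(186,210,225,235),roof=(300,170,362,200)).items(): print(n,(D[y0:y1,x0:x1]>40).mean().round(3))
"
python3 -c "
from plant import get_obs,close_job
o=get_obs();print(o['time'],o['dq'].round(3),o['contact_force'].round(1)); print(close_job())"
```

```text
boxes_gy 0.027
oil 0.0
pipette 0.0
reagent 0.0
tips 0.0
dishes 0.0
roof 0.062
42.575 [-0.001 -0.003  0.016  0.013 -0.003 -0.014] [ 0.4 -0.2 -0.1]
the job is handed in; nothing more can be done
None
```

The job is handed in, at 42.6 s of the 70 s allowed. The blue box was stood on the mat, then put in the blue bin and let go, and the bin was pushed back home.

**What I did**
1. I lifted the blue box out of the rack by its narrow ends and set it down upright on the mat.
2. I drew the blue bin forward to its stop by the pull.
3. I took the box again by its broad faces and set it on the bin's floor.
4. I let go, pinched the pull once more and pushed the bin back through its catch.

**Last checks**
- **Bin:** the pull is back at its starting pixels in the side view. At the end 15 N moved it only 0.3 mm, so I take it as fully home.
- **Robot:** the gripper was clear of everything and the measured force was about zero.
- **Other things:** the oil bottle, pipette, reagent, tip box and dishes showed no change in the side view. The area with the green and yellow boxes changed by 3% of its pixels; I put that down to the blue box being gone, but did not look into it.
- **Neighbouring bins:** the green and yellow bins looked shut after I let go of the pull. In the last picture the arm partly hid them.

**What did not go cleanly**
- **Wrist limit:** while I opened the bin, the wrist ran up against a joint limit and the force rose to about 25 N in total. I finished the move with the tool tilted less.
- **Box leaned in the bin:** the arm could only tilt to 0.60 rad against the bin's 0.70. When I withdrew the fingers, the box tipped forward the last bit onto the front wall.
- **Box only partly seen:** with the bin shut, only the rear top edge and label of the box are visible. They fit it standing about 7 mm behind the front wall. A slight lean would look much the same, and I rule that out only because a box leaning that little should right itself once the bin is level.

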